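# Hang two paper-tape rolls in the dispenser stand on a steel rod

### The job

One of the two tape rolls in the rack has rolled away along its lane: bring it home against its stop, so that both rolls stand home with their holes in line. Push the steel rod through both rolls in the rack until it sticks out well on either side, and let go of it there; then take it again by its bare middle, between the rolls, lift both rolls off the rack on it, keeping the rod about level, and hang it in the two notches of the dispenser stand with the rolls hanging free between the uprights. Do not drop a roll, and leave the other things on the table alone.

Things in the scene. Friction and masses are not known exactly. Their poses are not given: they have to be found in the camera images.
- rod: Plain round steel tube (a cut closet rail), 270 mm long, 22 mm diameter, 0.16 kg (30 % more or less), square-cut closed ends with no lead-in, both alike. Origin at its centre; its y axis runs along it. It starts level on the low rest, axis 45 mm above the table, both ends overhanging. Held by one end its far tip droops by some mm, more in a weak grip, and this cannot be read while it is held.
- roll_a: Roll of brown paper tape on a cardboard core, 72 mm diameter, 26 mm wide, straight hole of 26 mm diameter, 0.14 kg (40 % more or less). Origin at the hole's centre; its y axis runs along the hole. On edge in one of the rack's two lanes, hole centre 52 mm above the table, free to roll along the lane (rack's x), with 1.5 mm of play either way along the hole. Under 3 N moves it; pushed hard on its side it leans.
- roll_b: A second roll, like roll_a in everything, in the other lane; either of them may be in either lane. One of the two starts home and the other 30 to 50 mm from home, towards +x of the rack. With both home their holes are in line and their facing sides 98 mm apart.
- rack: Fixed white rack. Base 160 x 200 mm (x -50 to +110), 16 mm thick; two lanes along x at y = -62 and +62 mm. Origin on the table below the line, along y, of the homed hole centres. Lane walls 5 mm thick, 29 mm apart inside, 37 mm above the table (below the holes); at each lane's near end a stop 60 mm high with its face at x = -36 mm, touched by the homed roll. The rod can enter from either end.
- stand: Fixed wooden dispenser stand, base 100 x 240 x 14 mm. Origin under its centre on the table. Two uprights 12 mm thick at y = -108 and y = +108 mm of its frame, each with a V notch open to the top, running along y; the rod seated in both notches has its axis 86 mm above the table, over the stand's y axis. The notches are about 46 mm wide at the top; their tips reach 94 mm above the table.
- rest: Fixed low cardboard-brown rest, base 50 x 120 x 10 mm, with two small V notches at y = -45 and +45 mm of its frame, whose tips reach 45 mm above the table. Origin under its centre; y axis along the notches. The rod starts on it.
- jar: Bystander: closed glass jar, 60 mm diameter, 85 mm high, origin under its centre.
- can: Bystander: can, 66 mm diameter, 110 mm high, origin under its centre.
- driver: Bystander: screwdriver lying on the table.
- mug: Bystander: white mug, 80 mm diameter, 90 mm high, origin under its centre.
- carton: Bystander: small closed carton 90 x 130 x 70 mm, origin under its centre.
- core: Bystander: empty cardboard core, a tube 82 mm in diameter and 50 mm high standing on its end, origin under its centre.
- book: Bystander: book 130 x 190 x 25 mm lying flat, origin under its centre.
Mind the look-alikes: they are no part of the job. What is shaped like the roll_b but pink or red is not meant.

How it is judged:
By the outcome, as a careful person would: the job done as asked, in the order asked, and still so for the second after the job is handed in, with the robot touching nothing.
It also fails if it takes over 72 s, if anything falls off the work surface, if the arm or the gripper's body presses on something with over 40 N, if the wrist force passes 120 N, or if a joint passes its speed limit or range.

### The arm

A 6-joint arm with a two-finger parallel gripper is mounted at the origin on the work surface. World frame = base frame: x ahead of the robot, y to its left, z up, the work surface at z = 0. Lengths are in m, angles in rad, forces in N, time in s.
With the tool pointing down it reaches from about 0.3 to 0.875 m from the base axis. Payload 6.4 kg.
Tool frame: the origin (TCP) lies midway between the tips of the shut fingers; the grasp point (between the pads) lies 19 mm behind it (ctrl.pinch_z is the distance from the TCP to the grasp point, in m); z points along the fingers, y is the line along which they close (so a half turn about z gives the same grasp; the last joint's range is limited). The gripper opens to 85 mm and grips with 20 to 120 N. Pads are 22 mm wide; open, the fingers measure 114 mm over their backs; the gripper's body (76 mm by 85 mm) begins 54 mm behind the grasp point. The pads swing forward as they close: fully open they stand 13 mm farther back than shut.
Start: joints at [1.032, 0.181, 1.607, -0, 1.354, -0.206], TCP at [0.188, 0.543, 0.231] pointing down, gripper open.
Joint ranges: [-2.99, 2.99], [-0.89, 2.07], [0.3, 2.58], [-1.14, 4.28], [0, 2.63], [-3.12, 3.12]. Speed limits (rad/s): [2.57, 2.57, 3.01, 3.14, 3.14, 3.14].

### API

Orientations are given as a unit quaternion [w, x, y, z].
In Python, from bench import ctrl gives the robot as it stands.
- The arm moves only by the tool apply_moves, never from a script. Its argument "moves" is a list of rows, each an object with "jaw": the opening, from 0 (shut) to 1 (fully open); "offset": the shift along the tool's x, y, z in mm, a list of three; "rot": the turn, a rotation vector about the tool's x, y, z in degrees, a list of three. In form: [{"jaw": jaw, "offset": [dx, dy, dz], "rot": [ax, ay, az]}, ...]. A call has exactly 5 rows; each row shifts and turns the commanded pose from where the row before left it, along the tool's axes as they then stand; what a row does not reach is not made up. A row lasts 1/8 s, in which the tool goes at most 62.5 mm and 10.7 degrees, less where a joint would pass 70% of its speed; a pose out of reach is approached as far as the arm can. A call is refused whole if a number of a shift passes 62.5 or a number of a turn 10.7, either way. A call with a gripper value outside its range is refused whole. The fingers move at their own pace and stop on an object; the grip force is fixed at half the most. Time passes only in rows, so rows that do not move let the fingers close, or fill a call up. It gives the time, the measured TCP pose, the force, the opening and the grip force at its end, in the units of the state.
- ctrl.get_obs(): the state, without advancing time (a new reading comes with each control period).
- ctrl.camera(name): name is "side" or "top" or "wrist"; returns (picture, depth): 384x512x3 uint8, red, green, blue; 384x512 float32, m along the optical axis (not along the pixel's ray), 0 where there is no reading.
- ctrl.camera_params(name): a dict with "K" (3x3 intrinsics, pixels), "dist" ([k1, k2, p1, p2, k3] as OpenCV has them; the pictures are not rectified), "cam_to_world" (4x4, takes a point from camera to world coordinates); the wrist camera has in their place "mount" (4x4, takes a point from camera to tool coordinates, whose origin is the TCP and whose axes are the flange's). Camera axes: x right, y down, z forward; pixel columns grow to the right and rows downward; lengths in m; the calibration is good to about 2 mm. A picture is of the moment at which its call begins: read the wrist's pose just before it. camera_params takes no time and is no camera call.
- ctrl.hand_in(): hands the job in; it is judged then, once.
Trained networks look in the newest picture that a camera, given by its name, has taken for a name from the list of things; names that differ only in an ending like _2 or _b are one class to them, and where a whole thing is asked for, a point or a joint stands for the part that bears it (a point fixed in the world has none). Each returns a list of dicts, best first, with "score" (0 to 1); they miss things now and then, are a little off and sometimes report something else, mostly with a low value. They report only what shows in the picture. A call takes as long as a camera call. They do not tell look-alikes from the thing itself.
- ctrl.outline_of(camera, target): "region" (384x512 bool, what is visible of it) and "position" ([column, row] in pixels, amid what is visible of it).
The state is a dict: "time_s": time; "q": joint angles; "dq": joint speeds; "joint_efforts": joint torques, N m; "eef_pos": TCP position; "eef_rot": TCP orientation; "wrist_force": force on the tool from outside, world axes, zero at the start; "torque": the same for the moment, N m; "opening": opening from 0.0 (shut) to 1.0 (fully open); "grasp_force": force on a finger pad.
Only numpy, scipy, OpenCV 4.12 (cv2) and the standard library are available. Lean on these libraries where they do the work, as an engineer would, in place of code of your own. Each camera call takes 0.05 s, during which the arm holds its last target. There are 200 camera calls.

## Working session

There is one attempt and no reset: what is moved stays moved. The work goes in short steps, Python scripts to look and compute and a tool call to move; the robot and the scene stay as the last step left them, time stands still between calls to the robot, and variables do not carry over. Pictures are saved under pics/ and viewed, at most 10 in all, crops included, and the job is handed in when it is done.

Besides the shell and the picture viewer there is one more tool, called as name([rows], argument=value, ...), one row to a line, values as JSON. apply_moves: Moves the arm, as the interface text tells. Its arguments: {"type":"object","properties":{"moves":{"type":"array"}},"required":["moves"]}

```bash
ls; mkdir -p pics; cat > h.py <<'E'
import numpy as np, cv2
from bench import ctrl
def pts(cam, depth, mask=None):
    p=ctrl.camera_params(cam); K=np.array(p["K"]);d=np.array(p["dist"])
    if mask is None: mask=depth>0
    v,u=np.nonzero(mask&(depth>0)); z=depth[v,u]
    n=cv2.undistortPoints(np.stack([u,v],1).astype(float)[:,None],K,d)[:,0]
    P=np.c_[n*z[:,None],z]; T=np.array(p["cam_to_world"]) if cam!="wrist" else None
    if T is None: T=tcp()@np.array(p["mount"])
    return P@T[:3,:3].T+T[:3,3], np.stack([u,v],1)
def tcp():
    from scipy.spatial.transform import Rotation as R
    o=ctrl.get_obs();q=o["eef_rot"];T=np.eye(4);T[:3,:3]=R.from_quat([q[1],q[2],q[3],q[0]]).as_matrix();T[:3,3]=o["eef_pos"];return T
E
python3 - <<'E'
from h import *
ims=[]
print(ctrl.get_obs())
for c in ["top","side"]:
    im,d=ctrl.camera(c); np.savez(f"{c}.npz",im=im,d=d); cv2.imwrite(f"pics/{c}0.png",im[:,:,::-1])
    print(c,np.round(ctrl.camera_params(c)["cam_to_world"],3).tolist())
    for t in ["rod","roll_a","rack","stand","rest"]:
        for r in ctrl.outline_of(c,t)[:4]:
            P,_=pts(c,d,r["region"]); 
            print(c,t,round(r["score"],2),np.round(r["position"]),r["region"].sum(),np.round(np.median(P,0),3) if len(P) else None, np.round(np.percentile(P,[2,98],axis=0),3).tolist() if len(P) else None)
E
```

```text
pics
{'time_s': 0.0, 'q': array([ 1.03171520e+00,  1.81561734e-01,  1.60800053e+00, -2.27499475e-06,
        1.35381041e+00, -2.06311797e-01]), 'dq': array([ 0.00090909, -0.00069386,  0.00039247,  0.00035076, -0.00225892,
       -0.00210481]), 'joint_efforts': array([-1.74144723e-03, -4.44869685e+01, -3.51342487e+01, -3.81688733e-04,
        8.96624668e-03,  1.02081671e-05]), 'eef_pos': array([0.18753051, 0.54297388, 0.23037614]), 'eef_rot': array([-3.23041678e-04,  1.65617724e-01,  9.86189625e-01, -8.29310093e-04]), 'wrist_force': array([0.53272354, 0.46641161, 0.00855076]), 'torque': array([-0.04854173,  0.01356784,  0.02244146]), 'grasp_force': 0.0, 'opening': 0.9951918709347152}
top [[0.024, -0.994, 0.107, 0.382], [-1.0, -0.022, 0.019, -0.004], [-0.017, -0.108, -0.994, 1.241], [0.0, 0.0, 0.0, 1.0]]
top rod 0.76 [319. 159.] 554 [ 0.639 -0.175  0.055] [[0.628, -0.301, 0.046], [0.651, -0.047, 0.06]]
top roll_a 0.7 [147. 240.] 297 [0.369 0.37  0.062] [[0.337, 0.349, 0.001], [0.401, 0.396, 0.076]]
top roll_a 0.69 [233. 202.] 194 [0.495 0.095 0.084] [[0.466, 0.082, 0.059], [0.528, 0.11
[... 1154 characters left out ...]
ide roll_a 0.85 [197. 175.] 352 [0.447 0.227 0.042] [[0.418, 0.222, 0.005], [0.481, 0.249, 0.073]]
side roll_a 0.75 [235. 181.] 348 [0.493 0.083 0.065] [[0.465, 0.076, 0.037], [0.531, 0.108, 0.089]]
side rack 0.87 [245. 212.] 1729 [ 0.461 -0.019  0.021] [[0.403, -0.073, 0.006], [0.564, 0.115, 0.061]]
side rack 0.33 [306. 174.] 437 [ 0.722 -0.008  0.054] [[0.709, -0.023, 0.006], [0.755, 0.025, 0.087]]
side rack 0.2 [146. 195.] 212 [0.283 0.262 0.021] [[0.245, 0.233, 0.006], [0.32, 0.293, 0.03]]
side stand 0.58 [250. 163.] 1295 [0.639 0.196 0.016] [[0.596, 0.078, 0.003], [0.692, 0.311, 0.08]]
side rest 0.95 [328. 220.] 519 [ 0.631 -0.187  0.013] [[0.615, -0.242, 0.004], [0.662, -0.128, 0.045]]
```

```bash
python3 - <<'E'
import cv2
for c in ["top","side"]:
    cv2.imwrite(f"pics/{c}1.png",cv2.resize(cv2.imread(f"pics/{c}0.png"),(800,600),interpolation=cv2.INTER_CUBIC))
E
```

```text
(no output)
```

View pics/top1.png

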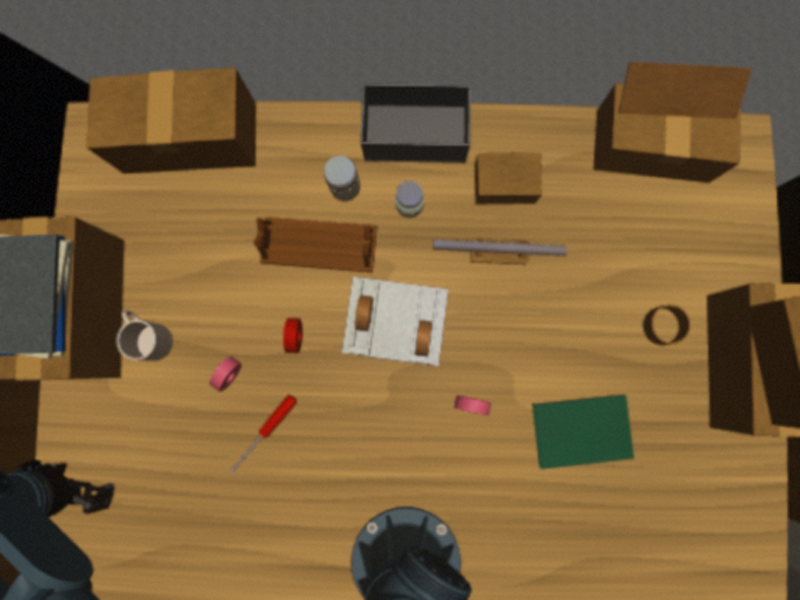

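View pics/side1.png

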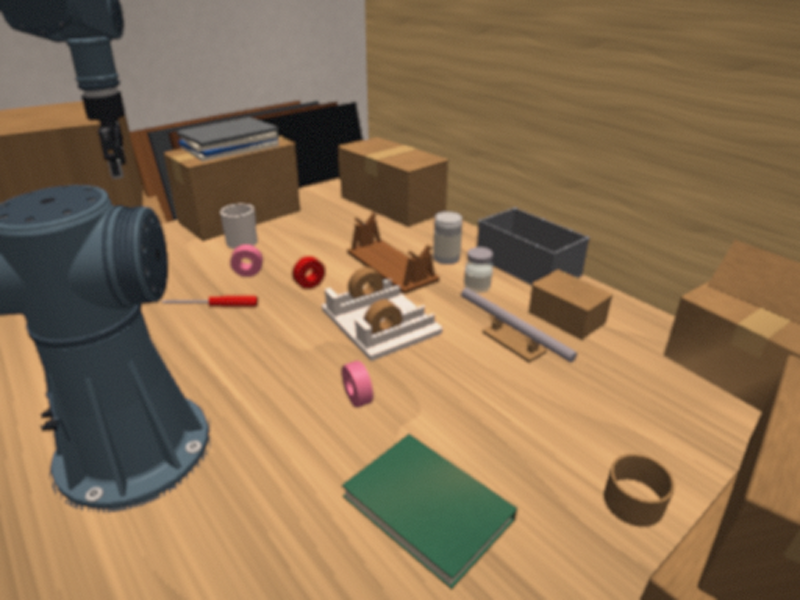

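The brown rolls in the rack, at (364,312) and (424,337) in the enlarged top view, are the ones meant. The left one has rolled away (+x). The red one at (292,335) and the pink ones at (225,373) and (472,405) are look-alikes outside the rack. The rod is on its rest at (500,247) and the stand is at (317,245). Next I'll move the wrist camera over the work area, and measure the rough poses first.

```bash
python3 - <<'E'
from h import *
f=np.load("top.npz");im,d=f["im"],f["d"]
cv2.imwrite("pics/crop_rack.png",cv2.resize(im[165:250,205:300][:,:,::-1],None,fx=6,fy=6,interpolation=cv2.INTER_CUBIC))
print(ctrl.camera_params("wrist"))
P,uv=pts("top",d)
def box(sel,name):
    q=P[sel][:,:2].astype(np.float32); r=cv2.minAreaRect(q); print(name,sel.sum(),np.round(r[0],4),np.round(r[1],4),round(r[2],2))
x,y,z=P.T; I=im[uv[:,1],uv[:,0]].astype(int)
inb=lambda a,b,c,e:(x>a)&(x<b)&(y>c)&(y<e)
box(inb(.38,.6,-.1,.16)&(I.min(1)>110)&(z>.005)&(z<.026),"rackbase")
print("table z",np.median(z[inb(.4,.5,-.3,-.15)]))
s=inb(.55,.72,-.33,-.03)&(z>.046)&(z<.07); box(s,"rod")
c=np.polyfit(y[s],x[s],1);print("rod x=a*y+b",c,y[s].min(),y[s].max(),np.median(z[s]))
box(inb(.56,.72,.03,.34)&(z>.006)&(z<.025),"standbase"); 
s=inb(.56,.72,.03,.34)&(z>.06); 
for sg in (y<.2,y>.2): print("upright",np.round(P[s&sg].mean(0),4),np.round(P[s&sg].max(0),4),np.round(P[s&sg].min(0),4))
E
```

```text
{'K': array([[320.09642078,   0.        , 252.56951691],
       [  0.        , 320.09642078, 197.20583842],
       [  0.        ,   0.        ,   1.        ]]), 'dist': array([-0.01590216,  0.        ,  0.        ,  0.        ,  0.        ]), 'mount': array([[ 9.36905013e-04, -9.54474645e-01, -2.98290587e-01,
         7.63452262e-02],
       [ 9.99997864e-01,  1.44385490e-03, -1.47916128e-03,
        -3.24806850e-04],
       [ 1.84251026e-03, -2.98288564e-01,  9.54473959e-01,
        -1.42814650e-01],
       [ 0.00000000e+00,  0.00000000e+00,  0.00000000e+00,
         1.00000000e+00]])}
rackbase 2233 [0.4874 0.0345] [0.2003 0.1614] 83.96
table z 0.0012701050640335776
rod 557 [ 0.6396 -0.1761] [0.2671 0.0324] 87.44
rod x=a*y+b [0.02382085 0.64317119] -0.309522787403044 -0.0429122144556106 0.05470783299211246
standbase 2128 [0.6386 0.186 ] [0.1577 0.3077] 0.31
upright [0.6391 0.093  0.0821] [0.6686 0.1002 0.097 ] [0.6082 0.0865 0.0604]
upright [0.6502 0.3091 0.0789] [0.6806 0.3184 0.0987] [0.6204 0.3024 0.06  ]
```

View pics/crop_rack.png

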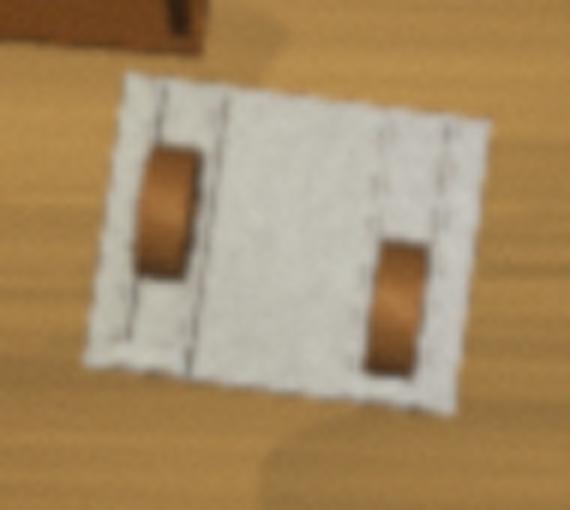

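The crop confirms that the two brown rolls stand in the white rack. The right one is home and the left one is about 36 mm out. Next is a planner that works out rows.

```bash
cat >> h.py <<'E'
from scipy.spatial.transform import Rotation as R, Slerp
import json
def pose(p,yaw,pitch=0):
    # tool down, tool y at angle yaw (deg); tool x = +90deg from it. pitch>0 raises the +x(tool) side
    Y=R.from_euler('z',yaw,degrees=True).as_matrix()@np.array([[0,1,0],[1,0,0],[0,0,-1.]])
    T=np.eye(4);T[:3,:3]=(R.from_matrix(Y)*R.from_euler('y',pitch,degrees=True)).as_matrix();T[:3,3]=p;return T
def plan(wps,start=None):
    """wps: list of (T, nrows, jaw); prints rounded rows; returns final commanded"""
    C=tcp() if start is None else start; rows=[]
    for T,n,j in wps:
        A=C.copy(); s=Slerp([0,1],R.from_matrix([A[:3,:3],T[:3,:3]]))
        for i in range(1,n+1):
            D=np.eye(4);D[:3,:3]=s(i/n).as_matrix();D[:3,3]=A[:3,3]+(T[:3,3]-A[:3,3])*i/n
            L=np.linalg.inv(C)@D
            o=np.round(L[:3,3]*1000,1)+0.;r=np.round(R.from_matrix(L[:3,:3]).as_rotvec(degrees=True),1)+0.
            rows.append({"jaw":j,"offset":o.tolist(),"rot":r.tolist()})
            M=np.eye(4);M[:3,:3]=R.from_rotvec(r,degrees=True).as_matrix();M[:3,3]=o/1000;C=C@M
    while len(rows)%5: rows.append({"jaw":rows[-1]["jaw"],"offset":[0,0,0],"rot":[0,0,0]})
    for i in range(0,len(rows),5): print(json.dumps(rows[i:i+5]))
    return C
def st():
    o=ctrl.get_obs();T=tcp();print("t",round(o["time_s"],2),"tcp",np.round(T[:3,3],4),"yaw",np.round(np.degrees(np.arctan2(T[1,1],T[0,1])),2),"z",np.round(T[:3,2],3),"F",np.round(o["wrist_force"],1),"op",round(o["opening"],3),"gf",round(o["grasp_force"],1))
E
python3 - <<'E'
from h import *
plan([(pose([.53,.2,.26],-3),10,1)])
E
```

```text
[{"jaw": 1, "offset": [-43.6, -21.3, -2.9], "rot": [0.0, 0.0, 7.4]}, {"jaw": 1, "offset": [-45.9, -15.5, -2.8], "rot": [0.0, 0.0, 7.4]}, {"jaw": 1, "offset": [-47.5, -9.4, -2.9], "rot": [0.0, 0.0, 7.4]}, {"jaw": 1, "offset": [-48.4, -3.3, -2.9], "rot": [0.0, 0.0, 7.4]}, {"jaw": 1, "offset": [-48.4, 3.0, -2.8], "rot": [0.0, 0.0, 7.4]}]
[{"jaw": 1, "offset": [-47.6, 9.2, -2.9], "rot": [0.0, 0.0, 7.4]}, {"jaw": 1, "offset": [-46.0, 15.3, -2.9], "rot": [0.0, 0.0, 7.4]}, {"jaw": 1, "offset": [-43.7, 21.1, -2.8], "rot": [0.0, 0.0, 7.3]}, {"jaw": 1, "offset": [-40.6, 26.4, -2.9], "rot": [0.0, 0.0, 7.4]}, {"jaw": 1, "offset": [-36.9, 31.5, -2.9], "rot": [0.0, 0.0, 7.4]}]
```

apply_moves([
  {"jaw": 0, "offset": [-43.6, -21.3, -2.9], "rot": [0, 0, 7.4]},
  {"jaw": 0, "offset": [-45.9, -15.5, -2.8], "rot": [0, 0, 7.4]},
  {"jaw": 0, "offset": [-47.5, -9.4, -2.9], "rot": [0, 0, 7.4]},
  {"jaw": 0, "offset": [-48.4, -3.3, -2.9], "rot": [0, 0, 7.4]},
  {"jaw": 0, "offset": [-48.4, 3.0, -2.8], "rot": [0, 0, 7.4]},
])

```text
time_s: 1.23
eef_pos: [0.3599, 0.3706, 0.2459]
eef_rot: [0.0, 0.472, 0.882, 0.0]
wrist_force: [-0.5, -0.6, 0.4]
opening: 0.002
grasp_force: 0.0
```

apply_moves([
  {"jaw": 0, "offset": [-47.6, 9.2, -2.9], "rot": [0, 0, 7.4]},
  {"jaw": 0, "offset": [-46.0, 15.3, -2.9], "rot": [0, 0, 7.4]},
  {"jaw": 0, "offset": [-43.7, 21.1, -2.8], "rot": [0, 0, 7.3]},
  {"jaw": 0, "offset": [-40.6, 26.4, -2.9], "rot": [0, 0, 7.4]},
  {"jaw": 0, "offset": [-36.9, 31.5, -2.9], "rot": [0, 0, 7.4]},
])

```text
time_s: 1.85
eef_pos: [0.5311, 0.1987, 0.2603]
eef_rot: [0.0, 0.727, 0.687, 0.0]
wrist_force: [1.2, -0.3, 1.1]
opening: -0.001
grasp_force: 0.0
```

```bash
cat > meas.py <<'E'
from h import *
import sys
n=sys.argv[1]
for _ in range(2): im,d=ctrl.camera("wrist")
st()
P,uv=pts("wrist",d); np.savez(f"w{n}.npz",im=im,P=P,uv=uv)
cv2.imwrite(f"pics/w{n}.png",im[:,:,::-1])
x,y,z=P.T; I=im[uv[:,1],uv[:,0]].astype(int)
inb=lambda a,b,c,e:(x>a)&(x<b)&(y>c)&(y<e)
def box(sel,name):
    if sel.sum()<50: return
    q=P[sel][:,:2].astype(np.float32); r=cv2.minAreaRect(q); print(name,sel.sum(),np.round(r[0],4),np.round(r[1],4),round(r[2],2),"z",np.round(np.median(P[sel][:,2]),4))
box(inb(.38,.6,-.1,.16)&(I.min(1)>100)&(z>.008)&(z<.026),"rackbase")
s=inb(.55,.72,-.33,-.03)&(z>.046)&(z<.07); box(s,"rod")
if s.sum()>50: print("rodfit",np.polyfit(y[s],x[s],1),y[s].min(),y[s].max(),np.percentile(z[s],[50,95]))
box(inb(.58,.72,.04,.34)&(z>.008)&(z<.02)&(I[:,0]>I[:,2]+15),"standbase")
for nm,c in (("L",(.64,.093)),("R",(.65,.309))):
    s=(abs(x-c[0])<.05)&(abs(y-c[1])<.03)&(z>.05)&(z<.11); box(s,"upright"+nm)
    if s.sum()>50: print(z[s].max())
for nm,yy in (("right",-.024),("left",.097)):
    s=inb(.40,.58,yy-.03,yy+.03)&(z>.066)&(z<.1); box(s,"roll "+nm)
    s=inb(.40,.58,yy-.03,yy+.03)&(z>.08)&(z<.1); box(s,"roll top "+nm); 
print("table",np.median(z[inb(.4,.6,.14,.2)]) if inb(.4,.6,.14,.2).any() else None)
E
python3 meas.py 1
```

```text
t 1.95 tcp [0.5331 0.1965 0.2603] yaw -3.37 z [ 0.002 -0.001 -1.   ] F [-0.8 -0.5  0.3] op 0.002 gf 0.0
rackbase 4050 [0.4906 0.069 ] [0.132  0.1602] 84.09 z 0.0163
rod 65 [ 0.6491 -0.0478] [0.01   0.0212] 42.25 z 0.0548
rodfit [-0.40661726  0.62836608] -0.05904255923704643 -0.03876000577134048 [0.05480731 0.0564963 ]
standbase 14414 [0.645  0.2029] [0.2394 0.1007] 86.77 z 0.014
uprightL 1250 [0.6386 0.0948] [0.0134 0.0664] 86.47 z 0.0746
0.09493218069077236
uprightR 1279 [0.65   0.3103] [0.0125 0.0655] 87.16 z 0.0799
0.09503375493608107
roll left 696 [0.4875 0.0982] [0.0268 0.0453] 83.99 z 0.08
roll top left 349 [0.4861 0.098 ] [0.0261 0.0247] 84.08 z 0.085
table 0.0012115615910774091
```

View pics/w1.png

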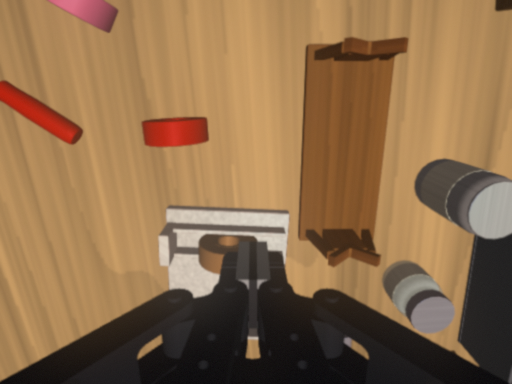

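The wrist picture shows the stand clearly, at (345,145), but the gripper hides most of the rack. I'll shift to -y to see the rack.

```bash
python3 - <<'E'
from h import *
plan([(pose([.5,-.07,.26],-5.9),5,0)])
E
```

```text
[{"jaw": 0, "offset": [-53.6, -3.5, 0.1], "rot": [0.0, 0.0, 0.5]}, {"jaw": 0, "offset": [-53.6, -3.0, 0.1], "rot": [0.0, 0.0, 0.5]}, {"jaw": 0, "offset": [-53.7, -2.5, 0.1], "rot": [0.1, 0.0, 0.5]}, {"jaw": 0, "offset": [-53.6, -2.1, 0.2], "rot": [0.0, 0.0, 0.5]}, {"jaw": 0, "offset": [-53.7, -1.6, 0.1], "rot": [0.0, 0.1, 0.5]}]
```

apply_moves([
  {"jaw": 0, "offset": [-53.6, -3.5, 0.1], "rot": [0, 0, 0.5]},
  {"jaw": 0, "offset": [-53.6, -3.0, 0.1], "rot": [0, 0, 0.5]},
  {"jaw": 0, "offset": [-53.7, -2.5, 0.1], "rot": [0, 0, 0.5]},
  {"jaw": 0, "offset": [-53.6, -2.1, 0.1], "rot": [0, 0, 0.5]},
  {"jaw": 0, "offset": [-53.7, -1.6, 0.1], "rot": [0, 0, 0.5]},
])

```text
time_s: 2.58
eef_pos: [0.4983, -0.0677, 0.2597]
eef_rot: [0.0, 0.74, 0.673, 0.0]
wrist_force: [1.3, 0.3, -0.2]
opening: -0.0
grasp_force: 0.0
```

```bash
python3 meas.py 2; python3 - <<'E'
from h import *
f=np.load("w2.npz");P=f["P"];x,y,z=P.T
# rack stop faces & rolls in rack frame with prior origin
yaw=np.radians(-5.9);o=np.array([.4576,.0377])
X=(P[:,:2]-o)@np.array([[np.cos(yaw),-np.sin(yaw)],[np.sin(yaw),np.cos(yaw)]])
for sg in (-1,1):
    for nm,a,b,lo,hi in (("stop",-.06,-.03,.045,.062),("roll",-.03,.12,.07,.1),("walls",-.03,.12,.03,.039)):
        s=(abs(X[:,1]-sg*.062)<.03)&(X[:,0]>a)&(X[:,0]<b)&(z>lo)&(z<hi)
        if s.sum()>20: print(sg,nm,s.sum(),np.round(np.percentile(X[s],[1,50,99],axis=0)*1000,1).tolist(),np.round(z[s].max(),4))
E
```

```text
t 2.67 tcp [ 0.4982 -0.0706  0.2596] yaw -5.72 z [ 0.    -0.002 -1.   ] F [0.5 0.7 0.3] op 0.002 gf 0.0
rackbase 16135 [0.487  0.0215] [0.1709 0.1609] 83.43 z 0.0164
rod 3443 [ 0.6414 -0.1593] [0.2406 0.0318] 88.2 z 0.0546
rodfit [0.02235467 0.64274302] -0.2798272130731275 -0.03894979975136823 [0.05456484 0.05685752]
standbase 903 [0.6401 0.0865] [0.0114 0.0988] 84.0 z 0.0142
roll right 1765 [ 0.4525 -0.0219] [0.0266 0.066 ] 83.59 z 0.0843
roll top right 1254 [ 0.4523 -0.022 ] [0.0262 0.0479] 83.96 z 0.086
roll left 649 [0.4987 0.0876] [0.0078 0.0661] 84.52 z 0.0771
roll top left 242 [0.4983 0.0862] [0.0036 0.0471] 84.48 z 0.0841
table None
-1 stop 509 [[-47.2, -79.6], [-40.4, -58.6], [-35.0, -39.7]] 0.062
-1 roll 1663 [[-28.9, -72.6], [3.5, -59.2], [31.3, -46.9]] 0.0901
-1 walls 911 [[-27.7, -80.3], [50.6, -45.1], [103.5, -40.9]] 0.039
1 stop 342 [[-45.5, 44.0], [-38.0, 51.5], [-33.6, 61.7]] 0.062
1 roll 530 [[5.4, 50.5], [37.0, 51.4], [66.4, 55.8]] 0.0894
1 walls 977 [[-28.2, 43.1], [36.9, 46.0], [104.0, 51.6]] 0.039
```

```bash
cat >> h.py <<'E'
RY=-5.9; RO=np.array([.4588,.039])
def rk(x,y,z,pitch=0,dyaw=0):
    a=np.radians(RY);c,s=np.cos(a),np.sin(a)
    return pose([RO[0]+(c*x-s*y)/1000,RO[1]+(s*x+c*y)/1000,z],RY+dyaw,pitch)
def inrk():
    T=tcp();a=np.radians(RY);c,s=np.cos(a),np.sin(a);d=(T[:2,3]-RO)*1000
    print("rack frame",np.round([c*d[0]+s*d[1],-s*d[0]+c*d[1],T[2,3]*1000],1))
E
python3 - <<'E'
from h import *
plan([(rk(94,62,.13),4,0),(rk(94,62,.047),4,0),(rk(62,62,.047),2,0)])
E
```

```text
[{"jaw": 0, "offset": [41.8, 11.0, 32.3], "rot": [0.0, 0.0, 0.0]}, {"jaw": 0, "offset": [41.7, 11.0, 32.4], "rot": [0.0, 0.0, 0.1]}, {"jaw": 0, "offset": [41.8, 11.0, 32.3], "rot": [0.0, 0.1, 0.0]}, {"jaw": 0, "offset": [41.7, 10.9, 32.4], "rot": [0.0, 0.0, 0.1]}, {"jaw": 0, "offset": [0.0, 0.0, 20.8], "rot": [0.0, 0.0, 0.0]}]
[{"jaw": 0, "offset": [0.0, 0.0, 20.7], "rot": [0.0, 0.0, 0.0]}, {"jaw": 0, "offset": [0.0, 0.0, 20.8], "rot": [0.0, 0.0, 0.0]}, {"jaw": 0, "offset": [0.0, 0.0, 20.7], "rot": [0.0, 0.0, 0.0]}, {"jaw": 0, "offset": [0.0, -16.0, 0.0], "rot": [0.0, 0.0, 0.0]}, {"jaw": 0, "offset": [0.0, -16.0, 0.0], "rot": [0.0, 0.0, 0.0]}]
```

apply_moves([
  {"jaw": 0, "offset": [41.8, 11.0, 32.3], "rot": [0, 0, 0]},
  {"jaw": 0, "offset": [41.7, 11.0, 32.4], "rot": [0, 0, 0]},
  {"jaw": 0, "offset": [41.8, 11.0, 32.3], "rot": [0, 0, 0]},
  {"jaw": 0, "offset": [41.7, 10.9, 32.4], "rot": [0, 0, 0]},
  {"jaw": 0, "offset": [0, 0, 20.8], "rot": [0, 0, 0]},
])

```text
time_s: 3.3
eef_pos: [0.5575, 0.0995, 0.1074]
eef_rot: [-0.001, 0.738, 0.674, -0.0]
wrist_force: [-0.7, -0.3, -0.0]
opening: -0.001
grasp_force: 0.0
```

apply_moves([
  {"jaw": 0, "offset": [0, 0, 20.7], "rot": [0, 0, 0]},
  {"jaw": 0, "offset": [0, 0, 20.8], "rot": [0, 0, 0]},
  {"jaw": 0, "offset": [0, 0, 20.7], "rot": [0, 0, 0]},
  {"jaw": 0, "offset": [0, -6, 0], "rot": [0, 0, 0]},
  {"jaw": 0, "offset": [0, -6, 0], "rot": [0, 0, 0]},
])

```text
time_s: 3.92
eef_pos: [0.5463, 0.0972, 0.0478]
eef_rot: [0.0, 0.74, 0.673, 0.0]
wrist_force: [0.5, 0.6, 2.1]
opening: -0.001
grasp_force: 0.6
```

apply_moves([
  {"jaw": 0, "offset": [0, -5, 0], "rot": [0, 0, 0]},
  {"jaw": 0, "offset": [0, -5, 0], "rot": [0, 0, 0]},
  {"jaw": 0, "offset": [0, -5, 0], "rot": [0, 0, 0]},
  {"jaw": 0, "offset": [0, -5, 0], "rot": [0, 0, 0]},
  {"jaw": 0, "offset": [0, -5, 0], "rot": [0, 0, 0]},
])

```text
time_s: 4.55
eef_pos: [0.5212, 0.0989, 0.0471]
eef_rot: [-0.0, 0.74, 0.673, -0.0]
wrist_force: [-0.7, 0.2, 0.1]
opening: 0.0
grasp_force: 0.0
```

```bash
python3 - <<'E'
from h import *
st();inrk()
im,d=ctrl.camera("top"); P,uv=pts("top",d)
s=(abs(P[:,0]-.48)<.1)&(abs(P[:,1]-.1)<.03)&(P[:,2]>.07)&(P[:,2]<.095); I=im[uv[:,1],uv[:,0]].astype(int); s&=I[:,0]>I[:,2]+30
print(s.sum(),np.round([P[s].min(0),P[s].max(0)],4))
E
```

```text
t 4.55 tcp [0.5212 0.0989 0.0471] yaw -5.47 z [-0.  0. -1.] F [-0.7  0.2  0.1] op 0.0 gf 0.0
rack frame [55.9 66.  47.1]
48 [[0.4462 0.0915 0.0781]
 [0.486  0.1128 0.0908]]
```

apply_moves([
  {"jaw": 0, "offset": [-3, -2, 0], "rot": [0, 0, 0]},
  {"jaw": 0, "offset": [0, -2, 0], "rot": [0, 0, 0]},
  {"jaw": 0, "offset": [0, -2, 0], "rot": [0, 0, 0]},
  {"jaw": 0, "offset": [0, -1, 0], "rot": [0, 0, 0]},
  {"jaw": 0, "offset": [0, -1, 0], "rot": [0, 0, 0]},
])

```text
time_s: 5.22
eef_pos: [0.5146, 0.0965, 0.0476]
eef_rot: [0.001, 0.74, 0.673, 0.001]
wrist_force: [4.9, -0.0, 0.4]
opening: 0.002
grasp_force: 2.5
```

```bash
python3 - <<'E'
from h import *
st();inrk()
E
```

```text
t 5.22 tcp [0.5146 0.0965 0.0476] yaw -5.47 z [ 0.003 -0.    -1.   ] F [ 4.9 -0.   0.4] op 0.002 gf 2.5
rack frame [49.6 63.  47.6]
```

```bash
python3 - <<'E'
from h import *
g=pose([.6383,-.198,.12],-1.3);g2=pose([.6383,-.198,.031],-1.3)
T=tcp();T1=rk(58,63,.048);T2=rk(66,60,.14)
plan([(T1,2,0),(T2,3,0),(g,7,.7),(g2,6,.7)])
E
```

```text
[{"jaw": 0, "offset": [0.0, 4.2, -0.2], "rot": [0.1, 0.0, 0.2]}, {"jaw": 0, "offset": [0.0, 4.2, -0.2], "rot": [0.1, 0.0, 0.2]}, {"jaw": 0, "offset": [-1.0, 2.6, -30.7], "rot": [0.0, 0.0, 0.0]}, {"jaw": 0, "offset": [-1.0, 2.7, -30.6], "rot": [0.0, 0.0, 0.0]}, {"jaw": 0, "offset": [-1.0, 2.6, -30.7], "rot": [0.0, 0.0, 0.0]}]
[{"jaw": 0.7, "offset": [-39.6, 19.5, 2.8], "rot": [0.0, 0.0, -0.7]}, {"jaw": 0.7, "offset": [-39.9, 19.1, 2.9], "rot": [0.0, 0.0, -0.6]}, {"jaw": 0.7, "offset": [-40.0, 18.7, 2.8], "rot": [0.0, 0.0, -0.7]}, {"jaw": 0.7, "offset": [-40.3, 18.1, 2.9], "rot": [0.0, 0.0, -0.6]}, {"jaw": 0.7, "offset": [-40.5, 17.7, 2.8], "rot": [0.0, 0.0, -0.7]}]
[{"jaw": 0.7, "offset": [-40.7, 17.3, 2.8], "rot": [0.0, 0.0, -0.6]}, {"jaw": 0.7, "offset": [-40.8, 16.8, 2.9], "rot": [0.0, 0.0, -0.7]}, {"jaw": 0.7, "offset": [0.0, 0.0, 14.8], "rot": [0.0, 0.0, 0.0]}, {"jaw": 0.7, "offset": [0.0, 0.0, 14.9], "rot": [0.0, 0.0, 0.0]}, {"jaw": 0.7, "offset": [0.0, 0.0, 14.8], "rot": [0.0, 0.0, 0.0]}]
[{"jaw": 0.7, "offset": [0.0, 0.0, 14.8], "rot": [0.0, 0.0, 0.0]}, {"jaw": 0.7, "offset": [0.0, 0.0, 14.9], "rot": [0.0, 0.0, 0.0]}, {"jaw": 0.7, "offset": [0.0, 0.0, 14.8], "rot": [0.0, 0.0, 0.0]}, {"jaw": 0.7, "offset": [0, 0, 0], "rot": [0, 0, 0]}, {"jaw": 0.7, "offset": [0, 0, 0], "rot": [0, 0, 0]}]
```

apply_moves([
  {"jaw": 0, "offset": [0, 4.2, 0], "rot": [0, 0, 0.2]},
  {"jaw": 0, "offset": [0, 4.2, -0.4], "rot": [0, 0, 0.2]},
  {"jaw": 0, "offset": [-1, 2.6, -30.7], "rot": [0, 0, 0]},
  {"jaw": 0, "offset": [-1, 2.7, -30.6], "rot": [0, 0, 0]},
  {"jaw": 0, "offset": [-1, 2.6, -30.7], "rot": [0, 0, 0]},
])

```text
time_s: 5.85
eef_pos: [0.5289, 0.092, 0.1401]
eef_rot: [-0.0, 0.742, 0.67, -0.0]
wrist_force: [0.9, 0.3, 0.4]
opening: 0.001
grasp_force: 0.0
```

apply_moves([
  {"jaw": 0.7, "offset": [-39.6, 19.5, 2.8], "rot": [0, 0, -0.7]},
  {"jaw": 0.7, "offset": [-39.9, 19.1, 2.9], "rot": [0, 0, -0.6]},
  {"jaw": 0.7, "offset": [-40.0, 18.7, 2.8], "rot": [0, 0, -0.7]},
  {"jaw": 0.7, "offset": [-40.3, 18.1, 2.9], "rot": [0, 0, -0.6]},
  {"jaw": 0.7, "offset": [-40.5, 17.7, 2.8], "rot": [0, 0, -0.7]},
])

```text
time_s: 6.48
eef_pos: [0.6063, -0.1163, 0.1248]
eef_rot: [-0.001, 0.723, 0.691, -0.0]
wrist_force: [0.5, 0.9, 0.3]
opening: 0.7
grasp_force: 0.0
```

apply_moves([
  {"jaw": 0.7, "offset": [-40.7, 17.3, 2.8], "rot": [0, 0, -0.6]},
  {"jaw": 0.7, "offset": [-40.8, 16.8, 2.9], "rot": [0, 0, -0.7]},
  {"jaw": 0.7, "offset": [0, 0, 10], "rot": [0, 0, 0]},
  {"jaw": 0.7, "offset": [0, 0, 10], "rot": [0, 0, 0]},
  {"jaw": 0.7, "offset": [0, 0, 0], "rot": [0, 0, 0]},
])

```text
time_s: 7.1
eef_pos: [0.6357, -0.196, 0.0977]
eef_rot: [-0.002, 0.715, 0.7, -0.001]
wrist_force: [0.1, 0.1, -0.6]
opening: 0.697
grasp_force: 0.0
```

```bash
python3 - <<'E'
from h import *
im,d=ctrl.camera("wrist");P,uv=pts("wrist",d);x,y,z=P.T
s=(abs(x-.64)<.06)&(y<-.03)&(y>-.33)&(z>.047)&(z<.06)
print("rod",s.sum(),np.polyfit(y[s],x[s],1),y[s].min(),y[s].max())
im,d=ctrl.camera("top"); P,uv=pts("top",d);I=im[uv[:,1],uv[:,0]].astype(int)
for yc in (.1,-.023):
    s=(abs(P[:,0]-.48)<.1)&(abs(P[:,1]-yc)<.03)&(P[:,2]>.07)&(P[:,2]<.095)&(I[:,0]>I[:,2]+30)
    print(s.sum(),np.round([P[s].min(0),P[s].max(0),P[s].mean(0)],4).tolist())
st()
plan([(pose([.6383,-.198,.031],-1.3),4,.7)])
E
```

```text
rod 12279 [0.02322858 0.64504517] -0.3050865897543259 -0.07107820131530737
182 [[0.4376, 0.0839, 0.0702], [0.4998, 0.1133, 0.095], [0.4683, 0.0988, 0.0831]]
99 [[0.4249, -0.0393, 0.0702], [0.481, -0.0093, 0.0934], [0.4596, -0.0208, 0.0841]]
t 7.2 tcp [ 0.6368 -0.1966  0.0994] yaw -1.19 z [-0.001  0.    -1.   ] F [-0.1  0.7 -0.1] op 0.706 gf 0.0
[{"jaw": 0.7, "offset": [-0.4, 0.4, 17.1], "rot": [0.0, 0.0, 0.0]}, {"jaw": 0.7, "offset": [-0.3, 0.4, 17.1], "rot": [0.0, 0.0, 0.1]}, {"jaw": 0.7, "offset": [-0.4, 0.4, 17.1], "rot": [0.0, 0.0, 0.0]}, {"jaw": 0.7, "offset": [-0.3, 0.4, 17.1], "rot": [0.0, 0.0, 0.0]}, {"jaw": 0.7, "offset": [0, 0, 0], "rot": [0, 0, 0]}]
```

apply_moves([
  {"jaw": 0.7, "offset": [-0.4, 0.5, 17.1], "rot": [0, 0, 0]},
  {"jaw": 0.7, "offset": [-0.3, 0.5, 17.1], "rot": [0, 0, 0]},
  {"jaw": 0.7, "offset": [-0.4, 0.5, 17.1], "rot": [0, 0, 0]},
  {"jaw": 0.7, "offset": [-0.3, 0.5, 17.1], "rot": [0, 0, 0]},
  {"jaw": 0.7, "offset": [0, 0, 0], "rot": [0, 0, 0]},
])

```text
time_s: 7.82
eef_pos: [0.6375, -0.1986, 0.0286]
eef_rot: [-0.002, 0.715, 0.699, -0.001]
wrist_force: [-0.6, -0.0, -0.1]
opening: 0.703
grasp_force: 0.0
```

apply_moves([
  {"jaw": 0, "offset": [0, 0, 0], "rot": [0, 0, 0]},
  {"jaw": 0, "offset": [0, 0, 0], "rot": [0, 0, 0]},
  {"jaw": 0, "offset": [0, 0, 0], "rot": [0, 0, 0]},
  {"jaw": 0, "offset": [0, 0, 0], "rot": [0, 0, 0]},
  {"jaw": 0, "offset": [0, 0, 0], "rot": [0, 0, 0]},
])

```text
time_s: 8.45
eef_pos: [0.6403, -0.1997, 0.0324]
eef_rot: [0.001, 0.715, 0.699, 0.001]
wrist_force: [4.7, -0.4, 4.1]
opening: 0.234
grasp_force: 59.2
```

```bash
python3 - <<'E'
from h import *
st()
C=plan([(pose([.639,-.198,.14],-1.3),4,0),(rk(0,-270,.12),6,0)])
im,d=ctrl.camera("top");P,uv=pts("top",d);x,y,z=P.T
E
```

```text
t 8.45 tcp [ 0.6403 -0.1997  0.0324] yaw -1.27 z [ 0.003 -0.001 -1.   ] F [ 4.7 -0.4  4.1] op 0.234 gf 59.2
[{"jaw": 0, "offset": [0.4, -0.2, -26.9], "rot": [0.0, 0.0, 0.0]}, {"jaw": 0, "offset": [0.4, -0.3, -26.9], "rot": [0.1, 0.0, 0.0]}, {"jaw": 0, "offset": [0.4, -0.3, -26.9], "rot": [0.0, 0.0, 0.0]}, {"jaw": 0, "offset": [0.4, -0.3, -26.9], "rot": [0.1, 0.1, 0.0]}, {"jaw": 0, "offset": [-6.0, -34.5, 3.4], "rot": [0.0, 0.0, 0.8]}]
[{"jaw": 0, "offset": [-6.6, -34.5, 3.3], "rot": [0.0, 0.0, 0.7]}, {"jaw": 0, "offset": [-6.9, -34.3, 3.4], "rot": [0.0, 0.0, 0.8]}, {"jaw": 0, "offset": [-7.4, -34.3, 3.3], "rot": [0.0, 0.0, 0.8]}, {"jaw": 0, "offset": [-7.9, -34.1, 3.4], "rot": [0.0, 0.0, 0.8]}, {"jaw": 0, "offset": [-8.4, -34.1, 3.3], "rot": [0.0, 0.0, 0.7]}]
```

apply_moves([
  {"jaw": 0, "offset": [0.4, -0.2, -26.9], "rot": [0, 0, 0]},
  {"jaw": 0, "offset": [0.4, -0.3, -26.9], "rot": [0, 0, 0]},
  {"jaw": 0, "offset": [0.4, -0.3, -26.9], "rot": [0, 0, 0]},
  {"jaw": 0, "offset": [0.4, -0.3, -26.9], "rot": [0.1, 0.1, 0]},
  {"jaw": 0, "offset": [-6.0, -34.5, 3.4], "rot": [0, 0, 0.8]},
])

```text
time_s: 9.12
eef_pos: [0.6046, -0.2033, 0.1375]
eef_rot: [0.001, 0.719, 0.695, 0.0]
wrist_force: [0.1, -0.8, -2.1]
opening: 0.235
grasp_force: 59.2
```

apply_moves([
  {"jaw": 0, "offset": [-6.6, -34.5, 3.3], "rot": [0, 0, 0.7]},
  {"jaw": 0, "offset": [-6.9, -34.3, 3.4], "rot": [0, 0, 0.8]},
  {"jaw": 0, "offset": [-7.4, -34.3, 3.3], "rot": [0, 0, 0.8]},
  {"jaw": 0, "offset": [-7.9, -34.1, 3.4], "rot": [0, 0, 0.8]},
  {"jaw": 0, "offset": [-8.4, -34.1, 3.3], "rot": [0, 0, 0.7]},
])

```text
time_s: 9.75
eef_pos: [0.4272, -0.2283, 0.1176]
eef_rot: [-0.003, 0.742, 0.67, -0.001]
wrist_force: [-1.0, 0.0, -2.4]
opening: 0.232
grasp_force: 59.2
```

```bash
cat > rodm.py <<'E'
from h import *
def axis(P,s,view=None):
    """PCA of visible top crown in rack frame: report x(y), z(y)"""
    a=np.radians(RY);c,sn=np.cos(a),np.sin(a);D=(P[s]-np.r_[RO,0])*1000
    X=c*D[:,0]+sn*D[:,1];Y=-sn*D[:,0]+c*D[:,1];Z=D[:,2]
    # fit cylinder radius 11: params x0,kx,z0,kz at y reference
    from scipy.optimize import least_squares
    ym=np.median(Y)
    f=lambda p:np.hypot(X-p[0]-p[1]*(Y-ym),Z-p[2]-p[3]*(Y-ym))-11
    r=least_squares(f,[np.median(X),0,np.median(Z)-8,0],loss="soft_l1")
    p=r.x;print(" n",s.sum(),"y",np.round(np.percentile(Y,[0.5,50,99.5]),1),"x0 %.1f kx %.4f z0 %.1f kz %.4f"%tuple(p),"rms %.2f"%np.std(f(p)),"at y=-110: x %.1f z %.1f"%(p[0]+p[1]*(-110-ym),p[2]+p[3]*(-110-ym)))
def rod():
    st();inrk();T=tcp();g=T[:3,3]
    for cam in ("wrist","top","side"):
        im,d=ctrl.camera(cam);P,uv=pts(cam,d);I=im[uv[:,1],uv[:,0]].astype(int)
        rel=(P-g)@T[:3,:3]; zc=rel[:,2]+.0135
        s=(rel[:,0]>.02)&(rel[:,0]<.175)&(abs(rel[:,1])<.018)&(abs(zc)<.022)&(abs(I[:,0]-I[:,2])<40)
        print(cam,end="")
        if s.sum()>30: axis(P,s)
        else: print(" none",s.sum())
E
python3 -c "
from rodm import *
rod()"
```

```text
t 9.75 tcp [ 0.4272 -0.2283  0.1176] yaw -5.87 z [-0.005  0.004 -1.   ] F [-1.   0.  -2.4] op 0.232 gf 59.2
rack frame [  -4.  -269.1  117.6]
wrist n 12962 y [-248.5 -198.8 -162. ] x0 -8.0 kx 0.0018 z0 128.8 kz -0.0012 rms 0.54 at y=-110: x -7.8 z 128.7
top n 262 y [-228.8 -169.  -110.4] x0 -8.1 kx 0.0119 z0 129.8 kz 0.0066 rms 1.75 at y=-110: x -7.4 z 130.1
side n 183 y [-239.6 -155.8 -113.1] x0 -4.2 kx 0.0010 z0 130.3 kz -0.0008 rms 0.88 at y=-110: x -4.2 z 130.3
```

```bash
python3 -c "
from rodm import *
rod()
im,d=ctrl.camera('wrist');P,uv=pts('wrist',d)
st();inrk()"
```

```text
t 9.9 tcp [ 0.4274 -0.2283  0.1177] yaw -5.96 z [-0.005  0.004 -1.   ] F [-0.8  0.2 -1.2] op 0.233 gf 59.2
rack frame [  -3.7 -269.1  117.7]
wrist n 12901 y [-248.6 -199.1 -162.7] x0 -2.6 kx 0.0008 z0 130.6 kz -0.0030 rms 0.53 at y=-110: x -2.5 z 130.4
top n 263 y [-227.8 -169.6 -111.9] x0 -2.6 kx 0.0029 z0 131.5 kz -0.0052 rms 1.69 at y=-110: x -2.5 z 131.2
side n 191 y [-240.2 -158.4 -115. ] x0 0.0 kx 0.0014 z0 131.9 kz -0.0114 rms 0.91 at y=-110: x 0.1 z 131.3
t 10.1 tcp [ 0.4304 -0.2292  0.1189] yaw -5.84 z [-0.002  0.002 -1.   ] F [-0.  -0.6 -2.3] op 0.233 gf 59.2
rack frame [  -0.7 -269.7  118.9]
```

```bash
cat >> rodm.py <<'E'
def rolls():
    from scipy.optimize import least_squares
    a=np.radians(RY);c,sn=np.cos(a),np.sin(a)
    for cam in ("top","side"):
        im,d=ctrl.camera(cam);P,uv=pts(cam,d);I=im[uv[:,1],uv[:,0]].astype(int)
        D=(P-np.r_[RO,0])*1000;X=c*D[:,0]+sn*D[:,1];Y=-sn*D[:,0]+c*D[:,1];Z=D[:,2]
        for sg in (-1,1):
            s=(abs(Y-sg*62)<14)&(abs(X)<42)&(Z>64)&(Z<93)&(I[:,0]>I[:,2]+25)
            if s.sum()<15: print(cam,sg,"few");continue
            f=lambda p:np.hypot(X[s]-p[0],Z[s]-p[1])-36
            r=least_squares(f,[0,52],loss="soft_l1",f_scale=1.);print(cam,"roll",sg,s.sum(),"x %.1f z %.1f rms %.2f y %.1f"%(r.x[0],r.x[1],np.std(f(r.x)),np.median(Y[s])))
E
python3 -c "
from rodm import *
plan([(rk(0,-270,.0395),8,0),(rk(0,-255,.0395),2,0)])
rolls()"
```

```text
[{"jaw": 0, "offset": [-0.1, 0.1, 9.9], "rot": [0.0, 0.0, 0.0]}, {"jaw": 0, "offset": [0.0, 0.1, 10.0], "rot": [0.0, 0.0, 0.0]}, {"jaw": 0, "offset": [-0.1, 0.1, 9.9], "rot": [0.0, 0.0, 0.0]}, {"jaw": 0, "offset": [0.0, 0.1, 9.9], "rot": [-0.1, 0.0, 0.0]}, {"jaw": 0, "offset": [-0.1, 0.1, 9.9], "rot": [0.0, -0.1, 0.0]}]
[{"jaw": 0, "offset": [0.0, 0.1, 10.0], "rot": [0.0, 0.0, 0.0]}, {"jaw": 0, "offset": [-0.1, 0.1, 9.9], "rot": [0.0, 0.0, 0.1]}, {"jaw": 0, "offset": [0.0, 0.1, 9.9], "rot": [0.0, 0.0, 0.0]}, {"jaw": 0, "offset": [7.5, 0.0, 0.0], "rot": [0.0, 0.0, 0.0]}, {"jaw": 0, "offset": [7.5, -0.1, 0.0], "rot": [0.0, 0.0, 0.0]}]
top roll -1 184 x -1.1 z 52.8 rms 2.30 y -63.1
top roll 1 195 x 2.6 z 52.6 rms 3.01 y 60.2
side roll -1 110 x 1.2 z 52.8 rms 2.25 y -66.0
side roll 1 94 x 4.8 z 52.5 rms 3.69 y 57.8
```

```bash
python3 -c "
from rodm import *
plan([(rk(75,-40,.25),5,0)])"
```

```text
[{"jaw": 0, "offset": [45.9, 15.1, -26.2], "rot": [0.0, 0.0, 0.0]}, {"jaw": 0, "offset": [46.0, 15.2, -26.1], "rot": [0.0, 0.0, 0.0]}, {"jaw": 0, "offset": [45.9, 15.1, -26.2], "rot": [-0.1, -0.1, 0.0]}, {"jaw": 0, "offset": [45.9, 15.2, -26.2], "rot": [0.0, 0.0, 0.1]}, {"jaw": 0, "offset": [45.9, 15.1, -26.2], "rot": [0.0, 0.0, 0.0]}]
```

apply_moves([
  {"jaw": 0, "offset": [45.9, 15.1, -26.2], "rot": [0, 0, 0]},
  {"jaw": 0, "offset": [46.0, 15.2, -26.1], "rot": [0, 0, 0]},
  {"jaw": 0, "offset": [45.9, 15.1, -26.2], "rot": [0, 0, 0]},
  {"jaw": 0, "offset": [45.9, 15.2, -26.2], "rot": [0, 0, 0]},
  {"jaw": 0, "offset": [45.9, 15.1, -26.2], "rot": [0, 0, 0]},
])

```text
time_s: 10.82
eef_pos: [0.5296, -0.0069, 0.251]
eef_rot: [-0.001, 0.742, 0.67, -0.0]
wrist_force: [1.6, -0.5, -2.5]
opening: 0.233
grasp_force: 59.2
```

```bash
cat >> rodm.py <<'E'
def wrolls(save=None):
    from scipy.optimize import least_squares
    a=np.radians(RY);c,sn=np.cos(a),np.sin(a)
    im,d=ctrl.camera("wrist");im,d=ctrl.camera("wrist"); T=tcp();
    im,d=ctrl.camera("wrist");P,uv=pts("wrist",d);I=im[uv[:,1],uv[:,0]].astype(int);st();inrk()
    if save: cv2.imwrite(f"pics/{save}.png",im[:,:,::-1])
    D=(P-np.r_[RO,0])*1000;X=c*D[:,0]+sn*D[:,1];Y=-sn*D[:,0]+c*D[:,1];Z=D[:,2]
    for sg in (-1,1):
        s=(abs(Y-sg*62)<16)&(abs(X)<45)&(Z>64)&(Z<93)&(I[:,0]>I[:,2]+25)
        if s.sum()>=15:
            f=lambda p:np.hypot(X[s]-p[0]-p[2]*(Y[s]-sg*62),Z[s]-p[1])-36
            r=least_squares(f,[0,52,0],loss="soft_l1",f_scale=1.);print("roll",sg,s.sum(),"x %.1f z %.1f kx %.4f rms %.2f"%(*r.x,np.std(f(r.x))),"y",np.round(np.percentile(Y[s],[1,50,99]),1))
        s=(abs(Y-sg*62)<18)&(X<-20)&(X>-60)&(Z>54)&(Z<63.)&(I.min(1)>90)&(I[:,0]<I[:,2]+30)
        if s.sum()>15: print("stop",sg,s.sum(),"x",np.round(np.percentile(X[s],[1,50,99]),1),"y",np.round(np.percentile(Y[s],[1,50,99]),1))
    s=(abs(Y)<110)&(X>-60)&(X<120)&(Z>11)&(Z<21)&(I.min(1)>90)&(I[:,0]<I[:,2]+40)
    if s.sum()>100:
        for e,f0 in (("x-",X),("x+",-X)):
            # edge line: min of f0 per y-bin
            b=np.round(Y[s]/4);k=[(y*4,np.percentile(f0[s][b==y],1)) for y in np.unique(b) if abs(y*4)<97 and (b==y).sum()>20]
            k=np.array(k); k=k[abs(k[:,1]-np.median(k[:,1]))<6]; print("edge",e,len(k),np.round(np.polyfit(k[:,0],k[:,1],1),4))
E
python3 -c "
from rodm import *
wrolls('w3')"
```

```text
t 10.97 tcp [ 0.5306 -0.0067  0.2518] yaw -5.59 z [ 0.002  0.001 -1.   ] F [-1.1  0.1 -2.4] op 0.235 gf 59.4
rack frame [ 76.1 -38.  251.8]
roll -1 1603 x -2.5 z 50.2 kx 0.0010 rms 3.84 y [-77.6 -63.3 -53.7]
stop -1 113 x [-45.2 -40.5 -38.3] y [-79.4 -61.9 -46.7]
roll 1 1899 x 1.4 z 49.9 kx 0.0143 rms 0.71 y [46.3 58.4 70.2]
stop 1 302 x [-46.8 -40.6 -36.7] y [44.1 58.7 74.8]
edge x- 26 [ 1.03000e-02 -4.96519e+01]
edge x+ 41 [ 5.50000e-03 -4.32102e+01]
```

View pics/w3.png

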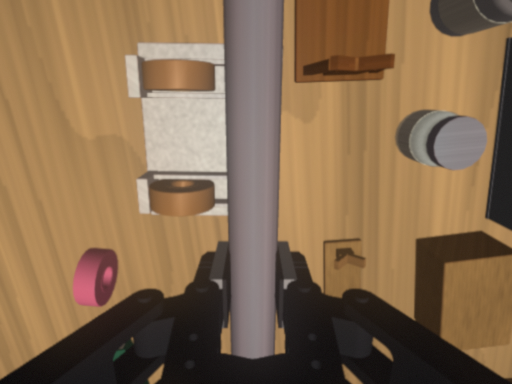

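The picture shows both rolls seated against their stops: upper roll at (179,75), lower at (181,197). I'll refine the numbers.

```bash
python3 - <<'E'
from rodm import *
import h
from scipy.optimize import least_squares
im,d=ctrl.camera("wrist");P,uv=pts("wrist",d);I=im[uv[:,1],uv[:,0]].astype(int);st()
np.savez("w3.npz",P=P,uv=uv,im=im)
for name in ("w2","w3"):
    f=np.load(name+".npz");P,uv,im=f["P"],f["uv"],f["im"];I=im[uv[:,1],uv[:,0]].astype(int)
    for yaw in (-5.9,-6.5):
        a=np.radians(yaw);c,sn=np.cos(a),np.sin(a);D=(P-np.r_[RO,0])*1000;X=c*D[:,0]+sn*D[:,1];Y=-sn*D[:,0]+c*D[:,1];Z=D[:,2]
        for sg in (-1,1):
            s=(abs(Y-sg*62)<15)&(abs(X-(35 if name=="w2" and sg==1 else 0))<36)&(Z>72)&(Z<91)&(I[:,0]>I[:,2]+25)
            g=lambda p:np.hypot(X[s]-p[0]-p[2]*(Y[s]-sg*62),Z[s]-p[1])-36
            for _ in range(3):
                r=least_squares(g,[0,52,0],loss="cauchy",f_scale=.5); q=abs(g(r.x))<1.5; 
                i=np.nonzero(s)[0]; s=np.zeros_like(s); s[i[q]]=1
            print(name,yaw,"roll",sg,s.sum(),np.round(r.x,3),"rms",np.round(np.std(g(r.x)),2),"x range",np.round(np.percentile(X[s],[1,99]),1))
        s=(abs(Y)<40)&(X>-60)&(X<-30)&(Z>12)&(Z<20)&(I.min(1)>90)&(I[:,0]<I[:,2]+40)
        b=np.round(Y[s]/3);k=np.array([(y*3,np.percentile(X[s][b==y],1)) for y in np.unique(b) if (b==y).sum()>20]);print(name,"x- edge",np.round(np.polyfit(k[:,0],k[:,1],1),4))
E
```

```text
t 11.03 tcp [ 0.5294 -0.0078  0.2503] yaw -5.69 z [-0.001  0.001 -1.   ] F [-0.7 -0.2 -2.4] op 0.233 gf 59.4
w2 -5.9 roll -1 1505 [-3.6500e-01  5.2055e+01  9.0000e-03] rms 0.61 x range [-29.4  29.2]
w2 -5.9 roll 1 260 [33.546 51.68  -0.116] rms 0.69 x range [ 4.6 64.6]
w2 x- edge [ 1.16000e-02 -4.86235e+01]
w2 -6.5 roll -1 1505 [ 2.8400e-01  5.2055e+01 -2.0000e-03] rms 0.61 x range [-28.7  29.9]
w2 -6.5 roll 1 255 [ 3.3861e+01  5.1705e+01 -3.0000e-02] rms 0.67 x range [ 4. 64.]
w2 x- edge [  0.     -48.6046]
w3 -5.9 roll -1 1209 [-2.0930e+00  5.0876e+01  1.0000e-03] rms 0.56 x range [-30.6  26.5]
w3 -5.9 roll 1 1657 [1.6250e+00 5.0466e+01 2.5000e-02] rms 0.62 x range [-25.8  29.8]
w3 x- edge [ 1.70000e-03 -5.00563e+01]
w3 -6.5 roll -1 1207 [-1.4470e+00  5.0879e+01 -1.0000e-02] rms 0.56 x range [-29.9  27.3]
w3 -6.5 roll 1 1662 [9.7100e-01 5.0466e+01 1.4000e-02] rms 0.62 x range [-26.4  29.1]
w3 x- edge [-9.10000e-03 -5.00645e+01]
```

```bash
sed -i 's/^RY=-5.9; RO=.*/RY=-6.3; RO=np.array([.459,.039])/' h.py; python3 -c "
from rodm import *
plan([(rk(72,-105,.15,0,.7),3,0),(rk(72,-105,.043,0,.7),7,0),(rk(54,-105,.043,0,.7),5,0)])"
```

```text
[{"jaw": 0, "offset": [-22.1, -1.2, 33.4], "rot": [0.0, 0.0, 0.0]}, {"jaw": 0, "offset": [-22.1, -1.2, 33.4], "rot": [-0.1, 0.0, -0.1]}, {"jaw": 0, "offset": [-22.0, -1.3, 33.4], "rot": [0.0, -0.1, 0.0]}, {"jaw": 0, "offset": [0.0, 0.0, 15.3], "rot": [0.0, 0.0, 0.0]}, {"jaw": 0, "offset": [0.0, 0.0, 15.3], "rot": [0.0, 0.0, 0.0]}]
[{"jaw": 0, "offset": [0.0, 0.0, 15.3], "rot": [0.0, 0.0, 0.0]}, {"jaw": 0, "offset": [0.0, 0.0, 15.3], "rot": [0.0, 0.0, 0.0]}, {"jaw": 0, "offset": [0.0, -0.1, 15.3], "rot": [0.0, 0.0, 0.0]}, {"jaw": 0, "offset": [0.0, 0.0, 15.2], "rot": [0.0, 0.0, 0.0]}, {"jaw": 0, "offset": [0.1, 0.0, 15.3], "rot": [0.0, 0.0, 0.0]}]
[{"jaw": 0, "offset": [0.0, -3.6, 0.0], "rot": [0.0, 0.0, 0.0]}, {"jaw": 0, "offset": [0.1, -3.6, 0.0], "rot": [0.0, 0.0, 0.0]}, {"jaw": 0, "offset": [0.0, -3.6, 0.0], "rot": [0.0, 0.0, 0.0]}, {"jaw": 0, "offset": [0.0, -3.6, 0.0], "rot": [0.0, 0.0, 0.0]}, {"jaw": 0, "offset": [0.1, -3.6, 0.0], "rot": [0.0, 0.0, 0.0]}]
```

apply_moves([
  {"jaw": 0, "offset": [-22.1, -1.2, 33.4], "rot": [0, 0, 0]},
  {"jaw": 0, "offset": [-22.1, -1.2, 33.4], "rot": [0, 0, -0.1]},
  {"jaw": 0, "offset": [-22.0, -1.3, 33.4], "rot": [0, 0, 0]},
  {"jaw": 0, "offset": [0, 0, 15.3], "rot": [0, 0, 0]},
  {"jaw": 0, "offset": [0, 0, 15.3], "rot": [0, 0, 0]},
])

```text
time_s: 11.65
eef_pos: [0.5181, -0.0744, 0.1184]
eef_rot: [-0.002, 0.742, 0.67, -0.0]
wrist_force: [0.6, 0.0, -2.0]
opening: 0.231
grasp_force: 59.4
```

apply_moves([
  {"jaw": 0, "offset": [0, 0, 15.3], "rot": [0, 0, 0]},
  {"jaw": 0, "offset": [0, 0, 15.3], "rot": [0, 0, 0]},
  {"jaw": 0, "offset": [0, 0, 15.3], "rot": [0, 0, 0]},
  {"jaw": 0, "offset": [0, 0, 15.2], "rot": [0, 0, 0]},
  {"jaw": 0, "offset": [0, 0, 15.3], "rot": [0, 0, 0]},
])

```text
time_s: 12.28
eef_pos: [0.5182, -0.0739, 0.0418]
eef_rot: [-0.001, 0.742, 0.671, -0.0]
wrist_force: [0.0, -0.3, -1.5]
opening: 0.235
grasp_force: 59.4
```

apply_moves([
  {"jaw": 0, "offset": [0, -3.6, 0], "rot": [0, 0, 0]},
  {"jaw": 0, "offset": [0, -3.6, 0], "rot": [0, 0, 0]},
  {"jaw": 0, "offset": [0, -3.6, 0], "rot": [0, 0, 0]},
  {"jaw": 0, "offset": [0, -3.6, 0], "rot": [0, 0, 0]},
  {"jaw": 0, "offset": [0, -3.6, 0], "rot": [0, 0, 0]},
])

```text
time_s: 12.9
eef_pos: [0.5002, -0.0722, 0.0432]
eef_rot: [-0.001, 0.742, 0.671, 0.0]
wrist_force: [0.3, 0.8, -1.9]
opening: 0.234
grasp_force: 59.4
```

```bash
python3 -c "
from h import *
for _ in range(3): ctrl.camera('top');st();inrk()"
```

```text
t 12.95 tcp [ 0.4996 -0.072   0.043 ] yaw -5.76 z [-0.002  0.002 -1.   ] F [ 0.1  0.5 -2. ] op 0.235 gf 59.4
rack frame [  52.6 -105.9   43. ]
t 13.0 tcp [ 0.4999 -0.072   0.043 ] yaw -5.77 z [-0.002  0.002 -1.   ] F [-0.4  0.5 -1.7] op 0.232 gf 59.4
rack frame [  52.8 -105.9   43. ]
t 13.05 tcp [ 0.5001 -0.0721  0.043 ] yaw -5.78 z [-0.002  0.002 -1.   ] F [-0.1 -1.1 -2.3] op 0.235 gf 59.4
rack frame [  53.1 -106.    43. ]
```

apply_moves([
  {"jaw": 0, "offset": [0, -1.2, 0], "rot": [0, 0, 0]},
  {"jaw": 0, "offset": [0, -1.2, 0], "rot": [0, 0, 0]},
  {"jaw": 0, "offset": [0, -1, 0], "rot": [0, 0, 0]},
  {"jaw": 0, "offset": [0, -1, 0], "rot": [0, 0, 0]},
  {"jaw": 0, "offset": [0, -0.6, 0], "rot": [0, 0, 0]},
])

```text
time_s: 13.68
eef_pos: [0.4952, -0.0716, 0.0428]
eef_rot: [-0.001, 0.742, 0.671, -0.0]
wrist_force: [0.4, 0.7, -2.5]
opening: 0.235
grasp_force: 59.3
```

apply_moves([
  {"jaw": 0, "offset": [0, -0.5, 0], "rot": [0, 0, 0]},
  {"jaw": 0, "offset": [0, -0.5, 0], "rot": [0, 0, 0]},
  {"jaw": 0, "offset": [0, 0, 0], "rot": [0, 0, 0]},
  {"jaw": 0, "offset": [0, 0, 0], "rot": [0, 0, 0]},
  {"jaw": 0, "offset": [0, 0, 0], "rot": [0, 0, 0]},
])

```text
time_s: 14.3
eef_pos: [0.4945, -0.0716, 0.0429]
eef_rot: [-0.001, 0.742, 0.671, 0.0]
wrist_force: [1.8, -0.6, -2.0]
opening: 0.233
grasp_force: 59.4
```

```bash
python3 -c "
from h import *
for _ in range(2): ctrl.camera('top');st();inrk()
print(ctrl.get_obs()['torque'])"
```

```text
t 14.35 tcp [ 0.4944 -0.0716  0.0429] yaw -5.77 z [-0.001  0.002 -1.   ] F [ 0.8 -1.2 -2.5] op 0.232 gf 59.4
rack frame [  47.4 -106.    42.9]
t 14.4 tcp [ 0.4944 -0.0716  0.0429] yaw -5.77 z [-0.001  0.002 -1.   ] F [ 2.   0.2 -2.1] op 0.235 gf 59.4
rack frame [  47.3 -106.    42.9]
[-0.11967898 -0.28192591 -0.2644171 ]
```

apply_moves([
  {"jaw": 0, "offset": [0, -0.7, 0], "rot": [0, 0, 0]},
  {"jaw": 0, "offset": [0, -0.7, 0], "rot": [0, 0, 0]},
  {"jaw": 0, "offset": [0, -0.6, 0], "rot": [0, 0, 0]},
  {"jaw": 0, "offset": [0, 0, 0], "rot": [0, 0, 0]},
  {"jaw": 0, "offset": [0, 0, 0], "rot": [0, 0, 0]},
])

```text
time_s: 15.02
eef_pos: [0.4938, -0.0717, 0.0435]
eef_rot: [0.0, 0.742, 0.671, 0.001]
wrist_force: [5.7, 1.0, -2.8]
opening: 0.233
grasp_force: 59.5
```

```bash
python3 -c "
from h import *
for _ in range(2): ctrl.camera('top');st();inrk();print(ctrl.get_obs()['torque'])"
```

```text
t 15.07 tcp [ 0.4938 -0.0717  0.0435] yaw -5.79 z [ 0.002  0.001 -1.   ] F [ 6.3 -0.1 -3.4] op 0.234 gf 59.5
rack frame [  46.8 -106.2   43.5]
[-0.13872238 -0.95722088 -0.33024172]
t 15.12 tcp [ 0.4938 -0.0717  0.0435] yaw -5.79 z [ 0.002  0.001 -1.   ] F [ 5.7 -0.8 -2.4] op 0.235 gf 59.5
rack frame [  46.7 -106.2   43.5]
[-0.15809981 -0.93683125 -0.38028337]
```

apply_moves([
  {"jaw": 0, "offset": [0, 1.2, 0], "rot": [0, 0, 0]},
  {"jaw": 0, "offset": [0, 0.4, 0], "rot": [0, 0, -0.5]},
  {"jaw": 0, "offset": [0, 0, 0], "rot": [0, 0, -0.5]},
  {"jaw": 0, "offset": [0, 0, 0], "rot": [0, 0, -0.2]},
  {"jaw": 0, "offset": [0, 0, 0], "rot": [0, 0, 0]},
])

```text
time_s: 15.75
eef_pos: [0.4946, -0.0718, 0.0432]
eef_rot: [-0.001, 0.735, 0.678, 0.001]
wrist_force: [4.4, -2.2, -2.2]
opening: 0.232
grasp_force: 60.5
```

```bash
python3 -c "
from h import *
for _ in range(2): ctrl.camera('top');st();inrk();print(ctrl.get_obs()['torque'])"
```

```text
t 15.8 tcp [ 0.4946 -0.0718  0.0432] yaw -4.61 z [-0.     0.002 -1.   ] F [ 5.6 -1.8 -2.2] op 0.237 gf 60.5
rack frame [  47.5 -106.2   43.2]
[-0.28206518 -0.87756852 -0.81967114]
t 15.85 tcp [ 0.4946 -0.0718  0.0432] yaw -4.61 z [-0.     0.002 -1.   ] F [ 5.  -0.7 -2.7] op 0.231 gf 60.5
rack frame [  47.5 -106.2   43.2]
[-0.28763734 -0.83230063 -0.80165381]
```

```bash
sed -i 's/^RY=-6.3; RO=.*/RY=-6.0; RO=np.array([.458,.039])/' h.py; python3 -c "
from rodm import *
plan([(rk(70,-108,.043),3,0),(rk(70,-262,.0395),4,0),(rk(0,-262,.0395),3,0)])"
```

```text
[{"jaw": 0, "offset": [-0.7, 7.3, 0.1], "rot": [0.0, 0.0, 0.5]}, {"jaw": 0, "offset": [-0.7, 7.4, 0.0], "rot": [0.0, -0.1, 0.4]}, {"jaw": 0, "offset": [-0.6, 7.3, 0.1], "rot": [0.0, 0.0, 0.5]}, {"jaw": 0, "offset": [-38.5, 0.0, 0.9], "rot": [0.0, 0.0, 0.0]}, {"jaw": 0, "offset": [-38.5, 0.0, 0.8], "rot": [0.0, 0.0, 0.0]}]
[{"jaw": 0, "offset": [-38.5, 0.0, 0.9], "rot": [0.0, 0.0, 0.0]}, {"jaw": 0, "offset": [-38.5, 0.0, 0.9], "rot": [0.0, 0.0, 0.0]}, {"jaw": 0, "offset": [0.0, -23.3, 0.0], "rot": [0.0, 0.0, 0.0]}, {"jaw": 0, "offset": [0.0, -23.4, 0.0], "rot": [0.0, 0.0, 0.0]}, {"jaw": 0, "offset": [0.0, -23.3, 0.0], "rot": [0.0, 0.0, 0.0]}]
```

apply_moves([
  {"jaw": 0, "offset": [-0.7, 7.3, 0], "rot": [0, 0, 0.5]},
  {"jaw": 0, "offset": [-0.7, 7.4, 0], "rot": [0, 0, 0.4]},
  {"jaw": 0, "offset": [-0.6, 7.3, 0], "rot": [0, 0, 0.5]},
  {"jaw": 0, "offset": [-38.5, 0, 0.9], "rot": [0, 0, 0]},
  {"jaw": 0, "offset": [-38.5, 0, 0.8], "rot": [0, 0, 0]},
])

```text
time_s: 16.48
eef_pos: [0.5076, -0.1524, 0.0407]
eef_rot: [-0.002, 0.742, 0.67, -0.0]
wrist_force: [1.0, -1.1, -1.7]
opening: 0.236
grasp_force: 59.4
```

apply_moves([
  {"jaw": 0, "offset": [-38.5, 0, 0.9], "rot": [0, 0, 0]},
  {"jaw": 0, "offset": [-38.5, 0, 0.9], "rot": [0, 0, 0]},
  {"jaw": 0, "offset": [0, -23.3, 0], "rot": [0, 0, 0]},
  {"jaw": 0, "offset": [0, -23.4, 0], "rot": [0, 0, 0]},
  {"jaw": 0, "offset": [0, -23.3, 0], "rot": [0, 0, 0]},
])

```text
time_s: 17.1
eef_pos: [0.4291, -0.2212, 0.0389]
eef_rot: [-0.002, 0.743, 0.669, -0.0]
wrist_force: [0.1, -1.1, -2.1]
opening: 0.234
grasp_force: 59.4
```

apply_moves([
  {"jaw": 0, "offset": [0, 0, 0], "rot": [0, 0, 0]},
  {"jaw": 0, "offset": [0, 0, 0], "rot": [0, 0, 0]},
  {"jaw": 0, "offset": [0, 0, 0], "rot": [0, 0, 0]},
  {"jaw": 0, "offset": [0, 0, 0], "rot": [0, 0, 0]},
  {"jaw": 0, "offset": [0, 0, 0], "rot": [0, 0, 0]},
])

```text
time_s: 17.73
eef_pos: [0.4302, -0.2213, 0.0392]
eef_rot: [-0.001, 0.743, 0.669, -0.0]
wrist_force: [-0.5, 0.2, -1.8]
opening: 0.235
grasp_force: 59.4
```

```bash
python3 -c "
from rodm import *
rod();rolls()
st();inrk()
im,d=ctrl.camera('side');cv2.imwrite('pics/s3.png',cv2.resize(im[150:270,170:400][:,:,::-1],None,fx=3.4,fy=3.4,interpolation=cv2.INTER_CUBIC))
plan([(rk(0,-255,.0395),2,0)])"
```

```text
t 17.73 tcp [ 0.4302 -0.2213  0.0392] yaw -5.95 z [-0.002  0.002 -1.   ] F [-0.5  0.2 -1.8] op 0.235 gf 59.4
rack frame [  -0.4 -261.8   39.2]
wrist n 12957 y [-241.2 -191.6 -154.9] x0 -0.9 kx -0.0000 z0 51.4 kz -0.0046 rms 0.53 at y=-110: x -0.9 z 51.0
top n 224 y [-219.7 -159.9 -104.4] x0 -0.9 kx -0.0097 z0 52.2 kz -0.0022 rms 1.94 at y=-110: x -1.4 z 52.1
side n 141 y [-212.3 -140.9 -107.6] x0 1.1 kx -0.0049 z0 52.3 kz -0.0192 rms 1.00 at y=-110: x 0.9 z 51.7
top roll -1 183 x -0.1 z 52.8 rms 2.26 y -62.8
top roll 1 192 x 2.7 z 52.6 rms 2.93 y 60.3
side roll -1 110 x 1.8 z 52.7 rms 2.71 y -65.6
side roll 1 84 x 4.3 z 52.7 rms 2.28 y 58.2
t 17.98 tcp [ 0.43   -0.2213  0.0392] yaw -5.96 z [-0.002  0.002 -1.   ] F [ 0.6 -0.3 -1.6] op 0.234 gf 59.4
rack frame [  -0.6 -261.8   39.2]
[{"jaw": 0, "offset": [3.4, 0.3, -0.1], "rot": [-0.1, 0.0, 0.0]}, {"jaw": 0, "offset": [3.4, 0.3, -0.2], "rot": [0.0, -0.1, 0.0]}, {"jaw": 0, "offset": [0, 0, 0], "rot": [0, 0, 0]}, {"jaw": 0, "offset": [0, 0, 0], "rot": [0, 0, 0]}, {"jaw": 0, "offset": [0, 0, 0], "rot": [0, 0, 0]}]
```

View pics/s3.png

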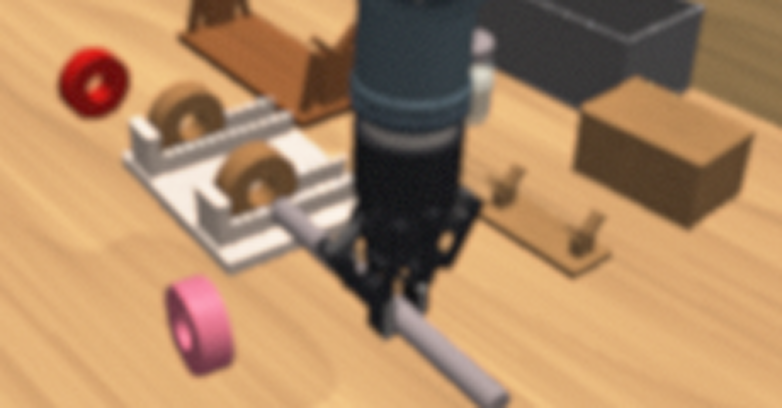

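The side crop shows the rod tip at (280,208), in front of the near roll's hole at (262,192). I'll insert slowly, watching the force.

```bash
sed -i 's/^RY=-6.0; RO=.*/RY=-6.5; RO=np.array([.4588,.0389])/' h.py; python3 -c "
from rodm import *
plan([(rk(0,-255,.0400,.3),3,0),(rk(0,-225,.0400,.3),7,0)])"
```

```text
[{"jaw": 0, "offset": [2.3, -0.3, -0.3], "rot": [0.0, 0.1, 0.2]}, {"jaw": 0, "offset": [2.2, -0.2, -0.2], "rot": [-0.1, 0.0, 0.2]}, {"jaw": 0, "offset": [2.3, -0.3, -0.3], "rot": [0.0, 0.1, 0.1]}, {"jaw": 0, "offset": [4.3, 0.0, 0.0], "rot": [0.0, 0.0, 0.0]}, {"jaw": 0, "offset": [4.3, 0.0, 0.1], "rot": [0.0, 0.0, 0.0]}]
[{"jaw": 0, "offset": [4.3, 0.0, 0.0], "rot": [0.0, 0.0, 0.0]}, {"jaw": 0, "offset": [4.2, 0.0, 0.0], "rot": [0.0, 0.0, 0.0]}, {"jaw": 0, "offset": [4.3, 0.0, 0.0], "rot": [0.0, 0.0, 0.0]}, {"jaw": 0, "offset": [4.3, 0.0, 0.1], "rot": [0.0, 0.0, 0.0]}, {"jaw": 0, "offset": [4.3, 0.0, 0.0], "rot": [0.0, 0.0, 0.0]}]
```

apply_moves([
  {"jaw": 0, "offset": [2.3, -0.3, -0.3], "rot": [0, 0.1, 0.2]},
  {"jaw": 0, "offset": [2.2, -0.2, -0.2], "rot": [0, 0.1, 0.2]},
  {"jaw": 0, "offset": [2.3, -0.3, -0.3], "rot": [0, 0.1, 0.1]},
  {"jaw": 0, "offset": [4.3, 0, 0], "rot": [0, 0, 0]},
  {"jaw": 0, "offset": [4.3, 0, 0], "rot": [0, 0, 0]},
])

```text
time_s: 18.65
eef_pos: [0.4309, -0.2056, 0.0401]
eef_rot: [-0.003, 0.746, 0.666, 0.002]
wrist_force: [-0.6, 0.0, -1.6]
opening: 0.235
grasp_force: 59.4
```

apply_moves([
  {"jaw": 0, "offset": [4.3, 0, 0], "rot": [0, 0, 0]},
  {"jaw": 0, "offset": [4.3, 0, 0], "rot": [0, 0, 0]},
  {"jaw": 0, "offset": [4.3, 0, 0], "rot": [0, 0, 0]},
  {"jaw": 0, "offset": [4.3, 0, 0], "rot": [0, 0, 0]},
  {"jaw": 0, "offset": [4.3, 0, 0], "rot": [0, 0, 0]},
])

```text
time_s: 19.27
eef_pos: [0.4334, -0.1842, 0.0402]
eef_rot: [-0.003, 0.746, 0.666, 0.002]
wrist_force: [0.2, 1.1, -2.0]
opening: 0.233
grasp_force: 59.4
```

```bash
python3 -c "
from rodm import *
ctrl.camera('top');st();inrk();rolls();print(ctrl.get_obs()['torque']);rod()"
```

```text
t 19.32 tcp [ 0.4333 -0.1838  0.0402] yaw -6.46 z [-0.001  0.007 -1.   ] F [-0.1  0.9 -2.5] op 0.234 gf 59.4
rack frame [-2.000e-01 -2.241e+02  4.020e+01]
top roll -1 189 x -0.2 z 52.9 rms 1.98 y -63.0
top roll 1 193 x 2.4 z 52.6 rms 2.98 y 60.4
side roll -1 106 x 1.6 z 52.8 rms 1.20 y -65.2
side roll 1 93 x 5.1 z 52.6 rms 3.76 y 59.0
[-0.0271188  -0.00045445 -0.0492333 ]
t 19.43 tcp [ 0.4333 -0.1843  0.0402] yaw -6.44 z [-0.001  0.007 -1.   ] F [-0.5  0.  -2.5] op 0.237 gf 59.4
rack frame [  -0.  -224.7   40.2]
wrist n 12942 y [-204.2 -154.6 -118. ] x0 -0.4 kx -0.0003 z0 52.9 kz 0.0010 rms 0.54 at y=-110: x -0.4 z 52.9
top n 210 y [-175.7 -122.8  -78.3] x0 -0.4 kx -0.0122 z0 53.8 kz -0.0121 rms 2.64 at y=-110: x -0.6 z 53.7
side n 157 y [-174.1  -94.6  -75.4] x0 0.9 kx -0.0110 z0 53.7 kz -0.0073 rms 3.65 at y=-110: x 1.1 z 53.8
```

```bash
python3 -c "
from rodm import *
plan([(rk(-.6,-125,.0398,.3,-.4),15,0)])"
```

```text
[{"jaw": 0, "offset": [6.7, 0.0, 0.1], "rot": [0.0, 0.0, 0.0]}, {"jaw": 0, "offset": [6.6, -0.1, 0.1], "rot": [0.0, 0.0, 0.1]}, {"jaw": 0, "offset": [6.7, 0.0, 0.0], "rot": [0.0, 0.0, 0.0]}, {"jaw": 0, "offset": [6.7, -0.1, 0.1], "rot": [0.0, 0.0, 0.0]}, {"jaw": 0, "offset": [6.6, 0.0, 0.1], "rot": [0.0, 0.0, 0.0]}]
[{"jaw": 0, "offset": [6.7, -0.1, 0.1], "rot": [0.0, 0.0, 0.1]}, {"jaw": 0, "offset": [6.7, 0.0, 0.0], "rot": [0.0, 0.0, 0.0]}, {"jaw": 0, "offset": [6.6, -0.1, 0.1], "rot": [-0.1, 0.0, 0.0]}, {"jaw": 0, "offset": [6.7, -0.1, 0.1], "rot": [0.0, -0.1, 0.1]}, {"jaw": 0, "offset": [6.7, 0.0, 0.0], "rot": [0.0, 0.0, 0.0]}]
[{"jaw": 0, "offset": [6.6, -0.1, 0.1], "rot": [0.0, 0.0, 0.0]}, {"jaw": 0, "offset": [6.7, -0.1, 0.1], "rot": [0.0, 0.0, 0.0]}, {"jaw": 0, "offset": [6.7, -0.1, 0.0], "rot": [0.0, 0.0, 0.1]}, {"jaw": 0, "offset": [6.6, -0.1, 0.1], "rot": [0.0, 0.0, 0.0]}, {"jaw": 0, "offset": [6.7, 0.0, 0.1], "rot": [0.0, 0.0, 0.0]}]
```

apply_moves([
  {"jaw": 0, "offset": [6.7, 0, 0.1], "rot": [0, 0, 0]},
  {"jaw": 0, "offset": [6.6, -0.1, 0], "rot": [0, 0, 0.1]},
  {"jaw": 0, "offset": [6.7, 0, 0.1], "rot": [0, 0, 0]},
  {"jaw": 0, "offset": [6.7, -0.1, 0], "rot": [0, 0, 0]},
  {"jaw": 0, "offset": [6.6, 0, 0.1], "rot": [0, 0, 0]},
])

```text
time_s: 20.2
eef_pos: [0.437, -0.1509, 0.0402]
eef_rot: [-0.003, 0.746, 0.666, 0.002]
wrist_force: [0.3, -0.3, -2.4]
opening: 0.231
grasp_force: 59.4
```

apply_moves([
  {"jaw": 0, "offset": [6.7, -0.1, 0.1], "rot": [0, 0, 0.1]},
  {"jaw": 0, "offset": [6.7, 0, 0], "rot": [0, 0, 0]},
  {"jaw": 0, "offset": [6.6, -0.1, 0.1], "rot": [0, 0, 0]},
  {"jaw": 0, "offset": [6.7, -0.1, 0.1], "rot": [0, 0, 0.1]},
  {"jaw": 0, "offset": [6.7, 0, 0], "rot": [0, 0, 0]},
])

```text
time_s: 20.82
eef_pos: [0.4405, -0.1178, 0.0401]
eef_rot: [-0.003, 0.748, 0.664, 0.002]
wrist_force: [0.6, 0.1, -2.6]
opening: 0.234
grasp_force: 59.4
```

apply_moves([
  {"jaw": 0, "offset": [6.6, -0.1, 0.1], "rot": [0, 0, 0]},
  {"jaw": 0, "offset": [6.7, -0.1, 0], "rot": [0, 0, 0]},
  {"jaw": 0, "offset": [6.7, -0.1, 0.1], "rot": [0, 0, 0.1]},
  {"jaw": 0, "offset": [6.6, -0.1, 0], "rot": [0, 0, 0]},
  {"jaw": 0, "offset": [4.7, 0, 0.1], "rot": [0, 0, 0]},
])

```text
time_s: 21.45
eef_pos: [0.4438, -0.0866, 0.04]
eef_rot: [-0.003, 0.748, 0.664, 0.002]
wrist_force: [1.0, -0.8, -2.0]
opening: 0.231
grasp_force: 59.4
```

```bash
cat >> rodm.py <<'E'
def gap():
    T=tcp();g=T[:3,3];a=np.radians(RY);c,sn=np.cos(a),np.sin(a)
    for cam in ("top","side"):
        im,d=ctrl.camera(cam);P,uv=pts(cam,d);D=(P-np.r_[RO,0])*1000;X=c*D[:,0]+sn*D[:,1];Y=-sn*D[:,0]+c*D[:,1];Z=D[:,2]
        s=(abs(Y)<44)&(abs(X)<14)&(Z>48)&(Z<72);print(cam,end="");
        if s.sum()>30: axis(P,s)
E
python3 -c "
from rodm import *
ctrl.camera('top');st();inrk();print(ctrl.get_obs()['torque']);gap();rolls()
im,d=ctrl.camera('side');cv2.imwrite('pics/s4.png',cv2.resize(im[150:250,190:320][:,:,::-1],None,fx=6,fy=6,interpolation=cv2.INTER_CUBIC))"
```

```text
t 21.5 tcp [ 0.4438 -0.0863  0.04  ] yaw -6.85 z [-0.001  0.007 -1.   ] F [-0.3  0.7 -2.5] op 0.236 gf 59.4
rack frame [  -0.8 -126.1   40. ]
[-0.04094549 -0.00661409 -0.01810628]
top n 174 y [-43.2  -5.7  32.2] x0 -0.3 kx 0.0062 z0 53.7 kz 0.0020 rms 1.64 at y=-110: x -1.0 z 53.5
side n 70 y [-20.4   8.8  43.8] x0 1.9 kx 0.0124 z0 54.1 kz -0.0023 rms 1.69 at y=-110: x 0.5 z 54.4
top roll -1 54 x -1.0 z 53.0 rms 4.46 y -54.3
top roll 1 189 x 2.1 z 52.6 rms 2.81 y 60.0
side roll -1 31 x 2.0 z 53.1 rms 1.28 y -66.8
side roll 1 97 x 3.8 z 52.4 rms 3.89 y 57.1
```

View pics/s4.png

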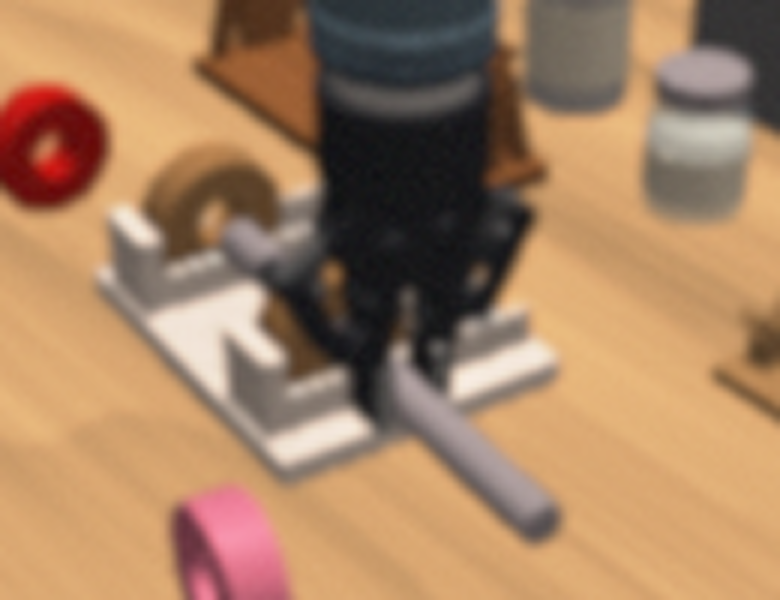

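The picture shows the rod through the near roll, with its tip at (240,240) in front of the far hole at (212,222). I'll adjust by about 1 mm and continue.

apply_moves([
  {"jaw": 0, "offset": [0, 0, 0.3], "rot": [0, 0, 0.2]},
  {"jaw": 0, "offset": [0, 0, 0.3], "rot": [0, 0, 0.2]},
  {"jaw": 0, "offset": [5, 0, 0], "rot": [0, 0, 0]},
  {"jaw": 0, "offset": [5, 0, 0], "rot": [0, 0, 0]},
  {"jaw": 0, "offset": [4, 0, 0], "rot": [0, 0, 0]},
])

```text
time_s: 22.38
eef_pos: [0.4456, -0.0727, 0.0395]
eef_rot: [-0.003, 0.75, 0.661, 0.002]
wrist_force: [0.8, -0.1, -2.3]
opening: 0.228
grasp_force: 59.4
```

apply_moves([
  {"jaw": 0, "offset": [3, 0, 0], "rot": [0, 0, 0]},
  {"jaw": 0, "offset": [3, 0, 0], "rot": [0, 0, 0]},
  {"jaw": 0, "offset": [2, 0, 0], "rot": [0, 0, 0]},
  {"jaw": 0, "offset": [0, 0, 0], "rot": [0, 0, 0]},
  {"jaw": 0, "offset": [0, 0, 0], "rot": [0, 0, 0]},
])

```text
time_s: 23.0
eef_pos: [0.4466, -0.0654, 0.0396]
eef_rot: [-0.003, 0.751, 0.661, 0.002]
wrist_force: [0.0, -0.6, -2.8]
opening: 0.232
grasp_force: 59.4
```

```bash
python3 -c "
from rodm import *
ctrl.camera('top');st();inrk();print(ctrl.get_obs()['torque']);gap();rolls()"
```

```text
t 23.05 tcp [ 0.4466 -0.0654  0.0396] yaw -7.28 z [-0.001  0.007 -1.   ] F [-0.1 -0.2 -2.1] op 0.234 gf 59.4
rack frame [  -0.3 -105.    39.6]
[-0.06495574  0.00202494 -0.01035886]
top n 166 y [-29.3   7.4  43.2] x0 0.8 kx 0.0154 z0 53.3 kz -0.0004 rms 1.89 at y=-110: x -1.0 z 53.4
side n 52 y [-9.8 27.6 43.7] x0 3.0 kx 0.0046 z0 53.5 kz 0.0050 rms 1.98 at y=-110: x 2.3 z 52.8
top roll -1 53 x -0.3 z 52.9 rms 1.95 y -60.8
top roll 1 193 x 2.1 z 52.2 rms 3.08 y 60.6
side roll -1 38 x 1.7 z 52.4 rms 1.17 y -64.3
side roll 1 93 x 4.0 z 52.5 rms 2.68 y 57.1
```

apply_moves([
  {"jaw": 0, "offset": [4, 0, 0], "rot": [0, 0, 0]},
  {"jaw": 0, "offset": [4, 0, 0], "rot": [0, 0, 0]},
  {"jaw": 0, "offset": [3, 0, 0], "rot": [0, 0, 0]},
  {"jaw": 0, "offset": [0, 0, 0], "rot": [0, 0, 0]},
  {"jaw": 0, "offset": [0, 0, 0], "rot": [0, 0, 0]},
])

```text
time_s: 23.88
eef_pos: [0.448, -0.0543, 0.0396]
eef_rot: [-0.003, 0.75, 0.661, 0.002]
wrist_force: [-0.9, -0.5, -2.1]
opening: 0.23
grasp_force: 59.4
```

apply_moves([
  {"jaw": 0.5, "offset": [0, 0, 0], "rot": [0, 0, 0]},
  {"jaw": 0.5, "offset": [0, 0, 0], "rot": [0, 0, 0]},
  {"jaw": 0.5, "offset": [0, 0, 0], "rot": [0, 0, 0]},
  {"jaw": 0.5, "offset": [0, 0, 0], "rot": [0, 0, 0]},
  {"jaw": 0.5, "offset": [0, 0, 0], "rot": [0, 0, 0]},
])

```text
time_s: 24.5
eef_pos: [0.448, -0.0544, 0.0396]
eef_rot: [-0.003, 0.751, 0.661, 0.002]
wrist_force: [0.8, 0.2, -0.7]
opening: 0.5
grasp_force: 0.0
```

```bash
python3 -c "
from rodm import *
ctrl.camera('top');st();inrk();gap();rolls();plan([(rk(-.5,-166,.039,0,-.2),5,.5)])
a=np.radians(RY);c,sn=np.cos(a),np.sin(a)
for cam in ('top','side'):
    im,d=ctrl.camera(cam);P,uv=pts(cam,d);D=(P-np.r_[RO,0])*1000;X=c*D[:,0]+sn*D[:,1];Y=-sn*D[:,0]+c*D[:,1];Z=D[:,2]
    s=(Y<-118)&(Y>-230)&(abs(X)<14)&(Z>38)&(Z<72);print(cam,end='');axis(P,s)
"
```

```text
t 24.55 tcp [ 0.448  -0.0544  0.0397] yaw -7.27 z [-0.001  0.007 -1.   ] F [ 0.7 -0.1 -0.7] op 0.504 gf 0.0
rack frame [ -0.2 -93.9  39.7]
top n 137 y [-43.2  13.8  43.4] x0 1.4 kx 0.0168 z0 50.9 kz 0.0081 rms 1.65 at y=-110: x -0.6 z 49.9
sidetop roll -1 32 x 1.0 z 55.5 rms 1.39 y -61.4
top roll 1 194 x 2.0 z 53.1 rms 3.57 y 60.0
side -1 few
side roll 1 95 x 4.7 z 52.6 rms 4.02 y 57.8
[{"jaw": 0.5, "offset": [-14.4, 0.1, 0.0], "rot": [0.0, -0.1, -0.1]}, {"jaw": 0.5, "offset": [-14.5, 0.1, 0.1], "rot": [0.0, -0.1, -0.1]}, {"jaw": 0.5, "offset": [-14.4, 0.1, 0.1], "rot": [-0.1, 0.0, -0.1]}, {"jaw": 0.5, "offset": [-14.4, 0.1, 0.0], "rot": [0.0, -0.1, -0.2]}, {"jaw": 0.5, "offset": [-14.4, 0.0, 0.1], "rot": [0.0, -0.1, -0.1]}]
top n 19 y [-205.1 -201.4 -196. ] x0 -1.8 kx -0.1727 z0 50.6 kz 0.0662 rms 1.68 at y=-110: x -17.5 z 56.7
side n 229 y [-208.2 -173.3 -120.1] x0 0.3 kx 0.0107 z0 51.7 kz -0.0348 rms 1.96 at y=-110: x 1.0 z 49.5
```

apply_moves([
  {"jaw": 0.5, "offset": [-14.4, 0.1, 0], "rot": [0, -0.1, -0.1]},
  {"jaw": 0.5, "offset": [-14.5, 0.1, 0], "rot": [0, -0.1, -0.1]},
  {"jaw": 0.5, "offset": [-14.4, 0.1, 0], "rot": [0, 0, -0.1]},
  {"jaw": 0.5, "offset": [-14.4, 0.1, 0], "rot": [0, -0.1, -0.2]},
  {"jaw": 0.5, "offset": [-14.4, 0, 0], "rot": [0, 0, -0.1]},
])

```text
time_s: 25.48
eef_pos: [0.4393, -0.1271, 0.0393]
eef_rot: [-0.001, 0.747, 0.665, -0.0]
wrist_force: [0.1, 0.1, -0.1]
opening: 0.498
grasp_force: 0.0
```

apply_moves([
  {"jaw": 0.5, "offset": [0, 0, 0], "rot": [0, 0, 0]},
  {"jaw": 0, "offset": [0, 0, 0], "rot": [0, 0, 0]},
  {"jaw": 0, "offset": [0, 0, 0], "rot": [0, 0, 0]},
  {"jaw": 0, "offset": [0, 0, 0], "rot": [0, 0, 0]},
  {"jaw": 0, "offset": [0, 0, 0], "rot": [0, 0, 0]},
])

```text
time_s: 26.1
eef_pos: [0.4396, -0.1257, 0.0394]
eef_rot: [-0.001, 0.747, 0.665, -0.0]
wrist_force: [-0.1, -0.0, 0.1]
opening: 0.233
grasp_force: 58.6
```

```bash
python3 -c "
from rodm import *
ctrl.camera('top');st();inrk();gap();print(ctrl.get_obs()['torque'])"
```

```text
t 26.15 tcp [ 0.4395 -0.1257  0.0393] yaw -6.65 z [-0.002  0.002 -1.   ] F [-0.1 -1.2  0.4] op 0.234 gf 58.6
rack frame [  -0.5 -165.7   39.3]
top n 197 y [-43.1  -0.1  43.2] x0 0.4 kx 0.0070 z0 51.6 kz 0.0167 rms 1.94 at y=-110: x -0.4 z 49.8
side n 103 y [-21.8  11.3  43.8] x0 2.5 kx -0.0009 z0 51.3 kz 0.0191 rms 1.49 at y=-110: x 2.6 z 49.0
[0.06582738 0.03372095 0.03839216]
```

apply_moves([
  {"jaw": 0, "offset": [0, 0, -1], "rot": [0, -0.4, 0]},
  {"jaw": 0, "offset": [0, 0, -1], "rot": [0, -0.4, 0]},
  {"jaw": 0, "offset": [5, 0, 0], "rot": [0, 0, 0]},
  {"jaw": 0, "offset": [5, 0, 0], "rot": [0, 0, 0]},
  {"jaw": 0, "offset": [5, 0, 0], "rot": [0, 0, 0]},
])

```text
time_s: 26.88
eef_pos: [0.4413, -0.1107, 0.0411]
eef_rot: [0.003, 0.747, 0.665, -0.005]
wrist_force: [0.7, -1.3, -0.9]
opening: 0.236
grasp_force: 58.6
```

```bash
python3 -c "
from rodm import *
ctrl.camera('top');st();inrk();gap();print(ctrl.get_obs()['torque'])
plan([(rk(0,-100,.0413,-.8,-.2),10,0)])"
```

```text
t 26.93 tcp [ 0.4412 -0.1101  0.0411] yaw -6.65 z [-0.004 -0.012 -1.   ] F [-0.2  0.6 -1.3] op 0.232 gf 58.6
rack frame [  -0.6 -150.1   41.1]
top n 198 y [-43.1  -0.3  42.9] x0 0.1 kx 0.0148 z0 51.6 kz -0.0128 rms 2.10 at y=-110: x -1.5 z 53.0
side n 101 y [-21.8  11.1  43.5] x0 2.5 kx 0.0236 z0 51.2 kz 0.0130 rms 1.78 at y=-110: x -0.4 z 49.6
[ 0.15635979 -0.06323139 -0.01763809]
[{"jaw": 0, "offset": [5.0, 0.0, -0.1], "rot": [0.0, 0.0, 0.0]}, {"jaw": 0, "offset": [5.1, 0.1, -0.1], "rot": [0.0, 0.0, 0.0]}, {"jaw": 0, "offset": [5.0, 0.0, -0.1], "rot": [0.0, 0.0, 0.0]}, {"jaw": 0, "offset": [5.1, 0.1, 0.0], "rot": [-0.1, 0.0, 0.0]}, {"jaw": 0, "offset": [5.0, 0.0, -0.1], "rot": [0.0, -0.1, 0.0]}]
[{"jaw": 0, "offset": [5.1, 0.1, -0.1], "rot": [0.0, 0.0, 0.0]}, {"jaw": 0, "offset": [5.0, 0.0, -0.1], "rot": [0.0, 0.0, 0.0]}, {"jaw": 0, "offset": [5.1, 0.1, -0.1], "rot": [0.0, 0.0, 0.0]}, {"jaw": 0, "offset": [5.0, 0.0, -0.1], "rot": [0.0, 0.0, 0.1]}, {"jaw": 0, "offset": [5.1, 0.1, -0.1], "rot": [0.0, 0.0, 0.0]}]
```

apply_moves([
  {"jaw": 0, "offset": [5, 0, -0.1], "rot": [0, 0, 0]},
  {"jaw": 0, "offset": [5, 0.1, -0.1], "rot": [0, 0, 0]},
  {"jaw": 0, "offset": [5, 0, -0.1], "rot": [0, 0, 0]},
  {"jaw": 0, "offset": [5, 0.1, 0], "rot": [0, 0, 0]},
  {"jaw": 0, "offset": [5, 0, -0.1], "rot": [0, 0, 0]},
])

```text
time_s: 27.65
eef_pos: [0.4444, -0.0859, 0.0412]
eef_rot: [0.003, 0.747, 0.665, -0.005]
wrist_force: [-0.1, -1.3, -0.4]
opening: 0.231
grasp_force: 58.6
```

apply_moves([
  {"jaw": 0, "offset": [5, 0.1, -0.1], "rot": [0, 0, 0]},
  {"jaw": 0, "offset": [5, 0, -0.1], "rot": [0, 0, 0]},
  {"jaw": 0, "offset": [5, 0.1, -0.1], "rot": [0, 0, 0]},
  {"jaw": 0, "offset": [5, 0, -0.1], "rot": [0, 0, 0]},
  {"jaw": 0, "offset": [5, 0.1, -0.1], "rot": [0, 0, 0]},
])

```text
time_s: 28.28
eef_pos: [0.4476, -0.0611, 0.0414]
eef_rot: [0.003, 0.747, 0.665, -0.005]
wrist_force: [0.1, -0.5, -0.7]
opening: 0.234
grasp_force: 58.6
```

```bash
cat >> rodm.py <<'E'
def ends():
    a=np.radians(RY);c,sn=np.cos(a),np.sin(a)
    for cam in ('top','side'):
        im,d=ctrl.camera(cam);P,uv=pts(cam,d);I=im[uv[:,1],uv[:,0]].astype(int);D=(P-np.r_[RO,0])*1000;X=c*D[:,0]+sn*D[:,1];Y=-sn*D[:,0]+c*D[:,1];Z=D[:,2]
        s=(abs(Y)<190)&(abs(X)<12)&(Z>46)&(Z<64)&(abs(I[:,0]-I[:,2])<35);print(cam,"y ext",np.round([Y[s].min(),Y[s].max()],1))
E
python3 -c "
from rodm import *
ctrl.camera('top');st();inrk();gap();rolls();ends()
print(ctrl.get_obs()['torque'])"
```

```text
t 28.32 tcp [ 0.4475 -0.0606  0.0414] yaw -6.66 z [-0.003 -0.012 -1.   ] F [-0.3  0.2 -0.2] op 0.232 gf 58.6
rack frame [ 1.000e-01 -1.002e+02  4.140e+01]
top n 132 y [-25.4  14.4  43.5] x0 0.6 kx 0.0197 z0 51.5 kz -0.0191 rms 1.91 at y=-110: x -1.8 z 53.9
side n 43 y [-16.8  32.7  43.7] x0 2.5 kx -0.0032 z0 50.9 kz 0.0181 rms 1.87 at y=-110: x 2.9 z 48.3
top roll -1 32 x 1.8 z 54.8 rms 1.36 y -61.9
top roll 1 195 x 0.9 z 52.5 rms 2.98 y 60.5
side roll -1 35 x 1.3 z 52.0 rms 1.05 y -64.9
side roll 1 96 x 3.1 z 52.4 rms 3.47 y 58.1
top y ext [-16.4 127.9]
side y ext [-145.6  123.2]
[ 0.1580282  -0.06592734 -0.01775301]
```

```bash
python3 -c "
from rodm import *
C=plan([(rk(0,-95,.0414,-.8,-.2),1,0)])
print()
C2=C.copy()
plan([(rk(0,-95,.125,0,-.2),3,.6),(rk(.5,0,.125,0,-.2),3,.6),(rk(.5,0,.0365,0,-.2),4,.6)],C)"
```

```text
[{"jaw": 0, "offset": [5.9, -0.1, -0.1], "rot": [-0.1, -0.1, 0.0]}, {"jaw": 0, "offset": [0, 0, 0], "rot": [0, 0, 0]}, {"jaw": 0, "offset": [0, 0, 0], "rot": [0, 0, 0]}, {"jaw": 0, "offset": [0, 0, 0], "rot": [0, 0, 0]}, {"jaw": 0, "offset": [0, 0, 0], "rot": [0, 0, 0]}]

[{"jaw": 0.6, "offset": [-0.4, 0.0, -27.9], "rot": [0.0, 0.3, 0.0]}, {"jaw": 0.6, "offset": [-0.2, -0.1, -27.8], "rot": [0.0, 0.2, 0.0]}, {"jaw": 0.6, "offset": [-0.2, 0.0, -27.9], "rot": [0.0, 0.3, 0.0]}, {"jaw": 0.6, "offset": [31.7, 0.1, 0.0], "rot": [0.0, 0.0, 0.0]}, {"jaw": 0.6, "offset": [31.7, 0.1, 0.0], "rot": [0.0, 0.0, 0.0]}]
[{"jaw": 0.6, "offset": [31.7, 0.0, 0.0], "rot": [0.0, 0.0, 0.0]}, {"jaw": 0.6, "offset": [0.0, 0.0, 22.1], "rot": [0.0, 0.0, 0.0]}, {"jaw": 0.6, "offset": [0.0, 0.0, 22.2], "rot": [0.0, 0.0, 0.0]}, {"jaw": 0.6, "offset": [0.0, 0.1, 22.1], "rot": [0.0, 0.0, 0.0]}, {"jaw": 0.6, "offset": [0.0, 0.0, 22.1], "rot": [0.0, 0.0, 0.0]}]
```

apply_moves([
  {"jaw": 0, "offset": [3, 0, 0], "rot": [0, 0, 0]},
  {"jaw": 0, "offset": [3, 0, 0], "rot": [0, 0, 0]},
  {"jaw": 0, "offset": [0, 0, 0], "rot": [0, 0, 0]},
  {"jaw": 0.6, "offset": [0, 0, 0], "rot": [0, 0, 0]},
  {"jaw": 0.6, "offset": [0, 0, 0], "rot": [0, 0, 0]},
])

```text
time_s: 29.25
eef_pos: [0.4483, -0.0555, 0.0414]
eef_rot: [0.003, 0.747, 0.665, -0.005]
wrist_force: [-0.6, 1.0, -0.6]
opening: 0.602
grasp_force: 0.0
```

apply_moves([
  {"jaw": 0.6, "offset": [0, 0, 0], "rot": [0, 0, 0]},
  {"jaw": 0.6, "offset": [-0.4, 0, -27.9], "rot": [0, 0.3, 0]},
  {"jaw": 0.6, "offset": [-0.2, 0, -27.8], "rot": [0, 0.2, 0]},
  {"jaw": 0.6, "offset": [-0.2, 0, -27.9], "rot": [0, 0.3, 0]},
  {"jaw": 0.6, "offset": [31.7, 0.1, 0], "rot": [0, 0, 0]},
])

```text
time_s: 29.88
eef_pos: [0.4544, -0.0258, 0.1277]
eef_rot: [0.001, 0.748, 0.664, 0.001]
wrist_force: [0.5, 0.9, 0.0]
opening: 0.602
grasp_force: 0.0
```

apply_moves([
  {"jaw": 0.6, "offset": [31.7, 0.1, 0], "rot": [0, 0, 0]},
  {"jaw": 0.6, "offset": [31.7, 0, 0], "rot": [0, 0, 0]},
  {"jaw": 0.6, "offset": [0, 0, 0], "rot": [0, 0, 0]},
  {"jaw": 0.6, "offset": [0, 0, 0], "rot": [0, 0, 0]},
  {"jaw": 0.6, "offset": [0, 0, 0], "rot": [0, 0, 0]},
])

```text
time_s: 30.5
eef_pos: [0.4596, 0.038, 0.1251]
eef_rot: [-0.001, 0.747, 0.664, -0.0]
wrist_force: [-1.0, -0.1, 0.1]
opening: 0.599
grasp_force: 0.0
```

```bash
python3 -c "
from rodm import *
ctrl.camera('wrist');st();inrk();ends()
im,d=ctrl.camera('wrist');P,uv=pts('wrist',d);a=np.radians(RY);c,sn=np.cos(a),np.sin(a);D=(P-np.r_[RO,0])*1000;X=c*D[:,0]+sn*D[:,1];Y=-sn*D[:,0]+c*D[:,1];Z=D[:,2]
s=(abs(Y)<46)&(abs(X)<12)&(Z>48)&(Z<66);axis(P,s)
im,d=ctrl.camera('side');cv2.imwrite('pics/s5.png',cv2.resize(im[140:270,180:340][:,:,::-1],None,fx=4.6,fy=4.6,interpolation=cv2.INTER_CUBIC))
plan([(rk(.5,0,.0365,0,-.2),4,.6)])"
```

```text
t 30.55 tcp [0.4597 0.038  0.1251] yaw -6.74 z [-0.002  0.002 -1.   ] F [-0.  -0.3 -0.1] op 0.606 gf 0.0
rack frame [  1.   -0.8 125.1]
top y ext [-132.3  134.2]
side y ext [-138.4  128.9]
 n 3621 y [-45.5   1.8  42.7] x0 1.4 kx 0.0129 z0 50.1 kz -0.0020 rms 0.52 at y=-110: x -0.1 z 50.3
[{"jaw": 0.6, "offset": [0.1, -0.1, 22.2], "rot": [0.0, 0.0, 0.0]}, {"jaw": 0.6, "offset": [0.1, 0.0, 22.1], "rot": [-0.1, 0.0, 0.0]}, {"jaw": 0.6, "offset": [0.1, -0.1, 22.2], "rot": [0.0, -0.1, 0.0]}, {"jaw": 0.6, "offset": [0.1, -0.1, 22.1], "rot": [0.0, 0.0, 0.0]}, {"jaw": 0.6, "offset": [0, 0, 0], "rot": [0, 0, 0]}]
```

View pics/s5.png

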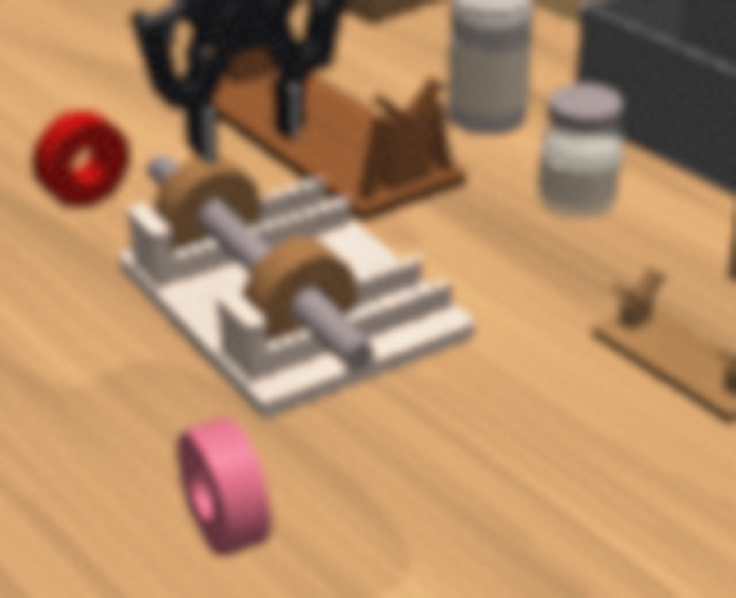

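The picture shows the rod through both rolls, released, with ends at (160,170) and (355,345). It is centred and level. Now I'll grasp the middle.

apply_moves([
  {"jaw": 0.6, "offset": [0.4, 0, 22.2], "rot": [0, 0, 0.2]},
  {"jaw": 0.6, "offset": [0.4, 0, 22.1], "rot": [0, 0, 0.2]},
  {"jaw": 0.6, "offset": [0.3, 0.1, 22.2], "rot": [0, 0, 0]},
  {"jaw": 0.6, "offset": [0.2, 0.1, 22.1], "rot": [0, 0, 0]},
  {"jaw": 0.6, "offset": [0, 0, 0], "rot": [0, 0, 0]},
])

```text
time_s: 31.38
eef_pos: [0.4583, 0.0403, 0.0352]
eef_rot: [-0.003, 0.749, 0.662, -0.001]
wrist_force: [-0.4, -0.3, -0.3]
opening: 0.602
grasp_force: 0.0
```

apply_moves([
  {"jaw": 0.6, "offset": [0, 0, 0], "rot": [0, 0, 0]},
  {"jaw": 0, "offset": [0, 0, 0], "rot": [0, 0, 0]},
  {"jaw": 0, "offset": [0, 0, 0], "rot": [0, 0, 0]},
  {"jaw": 0, "offset": [0, 0, 0], "rot": [0, 0, 0]},
  {"jaw": 0, "offset": [0, 0, 0], "rot": [0, 0, 0]},
])

```text
time_s: 32.0
eef_pos: [0.4609, 0.04, 0.0376]
eef_rot: [-0.0, 0.749, 0.662, 0.001]
wrist_force: [0.0, 0.1, 6.7]
opening: 0.233
grasp_force: 58.5
```

apply_moves([
  {"jaw": 0, "offset": [0, 0, -1], "rot": [0, 0, 0]},
  {"jaw": 0, "offset": [0, 0, -2], "rot": [0, 0, 0]},
  {"jaw": 0, "offset": [0, 0, -4], "rot": [0, 0, 0]},
  {"jaw": 0, "offset": [0, 0, -5], "rot": [0, 0, 0]},
  {"jaw": 0, "offset": [0, 0, -5], "rot": [0, 0, 0]},
])

```text
time_s: 32.62
eef_pos: [0.4596, 0.0402, 0.0536]
eef_rot: [-0.002, 0.749, 0.662, -0.0]
wrist_force: [0.0, 0.5, -5.7]
opening: 0.236
grasp_force: 58.8
```

```bash
python3 -c "
from rodm import *
ctrl.camera('top');st();inrk();print(ctrl.get_obs()['torque'])
import rodm
a=np.radians(RY);c,sn=np.cos(a),np.sin(a)
for cam in ('top','side'):
    im,d=ctrl.camera(cam);P,uv=pts(cam,d);I=im[uv[:,1],uv[:,0]].astype(int);D=(P-np.r_[RO,0])*1000;X=c*D[:,0]+sn*D[:,1];Y=-sn*D[:,0]+c*D[:,1];Z=D[:,2]
    s=(abs(Y)<140)&(abs(Y)>78)&(abs(X)<14)&(Z>55)&(Z<90)&(abs(I[:,0]-I[:,2])<35);print(cam,s.sum());
    if s.sum()>20: axis(P,s)
plan([(rk(1.5,0,.16,0,-.7),5,0)])"
```

```text
t 32.67 tcp [0.4601 0.0402 0.0543] yaw -7.06 z [-0.001  0.002 -1.   ] F [-0.2  0.1 -4.1] op 0.235 gf 58.9
rack frame [ 1.2  1.4 54.3]
[-0.00881592 -0.04249322 -0.0315031 ]
top 144
 n 144 y [-131.4  -93.9  134.2] x0 -0.8 kx 0.0119 z0 68.1 kz -0.0062 rms 1.80 at y=-110: x -1.0 z 68.2
side 156
 n 156 y [-139.4 -113.8  -78.3] x0 1.4 kx 0.0050 z0 67.5 kz 0.0201 rms 2.31 at y=-110: x 1.4 z 67.6
[{"jaw": 0, "offset": [-0.2, 0.1, -21.2], "rot": [0.0, 0.0, 0.0]}, {"jaw": 0, "offset": [-0.3, 0.0, -21.3], "rot": [0.0, 0.0, 0.1]}, {"jaw": 0, "offset": [-0.2, 0.1, -21.2], "rot": [0.0, -0.1, 0.0]}, {"jaw": 0, "offset": [-0.3, 0.0, -21.2], "rot": [-0.1, 0.0, 0.0]}, {"jaw": 0, "offset": [-0.3, 0.1, -21.3], "rot": [0.0, 0.0, 0.0]}]
```

apply_moves([
  {"jaw": 0, "offset": [-0.2, 0, -10], "rot": [0, 0, 0]},
  {"jaw": 0, "offset": [-0.3, 0, -16], "rot": [0, 0, 0]},
  {"jaw": 0, "offset": [-0.2, 0, -20], "rot": [0, 0, 0]},
  {"jaw": 0, "offset": [-0.3, 0, -20], "rot": [0, 0, 0]},
  {"jaw": 0, "offset": [0, 0, -18], "rot": [0, 0, 0]},
])

```text
time_s: 33.4
eef_pos: [0.4603, 0.0389, 0.1394]
eef_rot: [-0.001, 0.749, 0.662, 0.0]
wrist_force: [0.7, -0.4, -4.4]
opening: 0.232
grasp_force: 59.0
```

apply_moves([
  {"jaw": 0, "offset": [0, 0, -13], "rot": [0, 0, 0]},
  {"jaw": 0, "offset": [0, 0, -8], "rot": [0, 0, 0]},
  {"jaw": 0, "offset": [0, 0, -4], "rot": [0, 0, 0]},
  {"jaw": 0, "offset": [0, 0, 0], "rot": [0, 0, 0]},
  {"jaw": 0, "offset": [0, 0, 0], "rot": [0, 0, 0]},
])

```text
time_s: 34.02
eef_pos: [0.4595, 0.0391, 0.1619]
eef_rot: [-0.002, 0.749, 0.662, -0.0]
wrist_force: [1.0, -0.1, -5.1]
opening: 0.237
grasp_force: 59.0
```

```bash
python3 -c "
from rodm import *
ctrl.camera('top');st();print(ctrl.get_obs()['torque'])
im,d=ctrl.camera('side');cv2.imwrite('pics/s6.png',cv2.resize(im[100:270,150:370][:,:,::-1],None,fx=3.5,fy=3.5,interpolation=cv2.INTER_CUBIC))
plan([(pose([.6446,.2026,.16],-3.1),15,0)])"
```

```text
t 34.08 tcp [0.4595 0.039  0.1619] yaw -7.07 z [-0.003  0.002 -1.   ] F [-0.6  0.4 -4.4] op 0.238 gf 59.0
[0.00564219 0.03896778 0.00962091]
[{"jaw": 0, "offset": [12.3, 10.9, 0.1], "rot": [0.0, 0.0, -0.3]}, {"jaw": 0, "offset": [12.3, 11.0, 0.1], "rot": [0.0, 0.0, -0.2]}, {"jaw": 0, "offset": [12.3, 11.0, 0.1], "rot": [0.0, 0.0, -0.3]}, {"jaw": 0, "offset": [12.1, 11.1, 0.2], "rot": [0.0, 0.0, -0.3]}, {"jaw": 0, "offset": [12.2, 11.1, 0.1], "rot": [-0.1, 0.0, -0.2]}]
[{"jaw": 0, "offset": [12.1, 11.2, 0.1], "rot": [0.0, 0.0, -0.3]}, {"jaw": 0, "offset": [12.0, 11.2, 0.1], "rot": [0.0, 0.0, -0.3]}, {"jaw": 0, "offset": [12.0, 11.3, 0.2], "rot": [0.0, -0.1, -0.2]}, {"jaw": 0, "offset": [11.9, 11.4, 0.1], "rot": [0.0, 0.0, -0.3]}, {"jaw": 0, "offset": [11.9, 11.4, 0.1], "rot": [0.0, 0.0, -0.2]}]
[{"jaw": 0, "offset": [11.8, 11.4, 0.1], "rot": [0.0, 0.0, -0.3]}, {"jaw": 0, "offset": [11.8, 11.5, 0.1], "rot": [0.0, 0.0, -0.3]}, {"jaw": 0, "offset": [11.7, 11.6, 0.1], "rot": [-0.1, 0.0, -0.2]}, {"jaw": 0, "offset": [11.6, 11.6, 0.2], "rot": [0.0, 0.0, -0.3]}, {"jaw": 0, "offset": [11.7, 11.7, 0.1], "rot": [0.0, 0.0, -0.3]}]
```

View pics/s6.png

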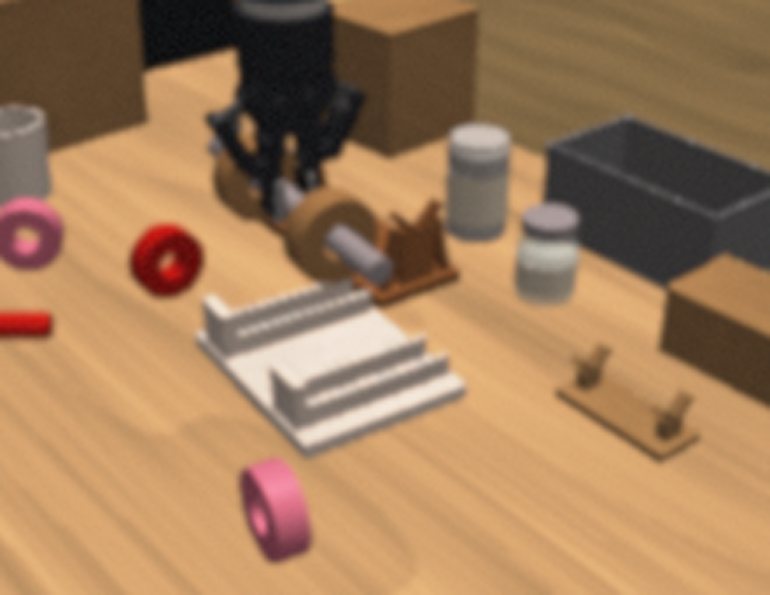

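Both rolls hang level on the rod at (250,185) and (335,235), clear of the rack. Now I'll carry them to the stand.

apply_moves([
  {"jaw": 0, "offset": [6, 5.5, 0], "rot": [0, 0, -0.2]},
  {"jaw": 0, "offset": [10, 9, 0], "rot": [0, 0, -0.2]},
  {"jaw": 0, "offset": [13, 12, 0.1], "rot": [0, 0, -0.3]},
  {"jaw": 0, "offset": [14, 13, 0.1], "rot": [0, 0, -0.3]},
  {"jaw": 0, "offset": [14, 13, 0.1], "rot": [0, 0, -0.3]},
])

```text
time_s: 34.75
eef_pos: [0.5198, 0.0909, 0.1621]
eef_rot: [-0.001, 0.741, 0.671, 0.0]
wrist_force: [0.3, 0.0, -4.8]
opening: 0.232
grasp_force: 59.0
```

apply_moves([
  {"jaw": 0, "offset": [14, 13, 0.1], "rot": [0, 0, -0.3]},
  {"jaw": 0, "offset": [14, 13, 0.1], "rot": [0, 0, -0.3]},
  {"jaw": 0, "offset": [14, 13, 0.1], "rot": [0, 0, -0.3]},
  {"jaw": 0, "offset": [14, 13, 0.1], "rot": [0, 0, -0.3]},
  {"jaw": 0, "offset": [14, 13, 0.1], "rot": [0, 0, -0.3]},
])

```text
time_s: 35.38
eef_pos: [0.5906, 0.1551, 0.1611]
eef_rot: [-0.001, 0.733, 0.681, -0.0]
wrist_force: [-0.3, 0.3, -4.3]
opening: 0.231
grasp_force: 59.0
```

apply_moves([
  {"jaw": 0, "offset": [14, 13, 0.1], "rot": [0, 0, -0.3]},
  {"jaw": 0, "offset": [12, 11.5, 0.1], "rot": [0, 0, -0.3]},
  {"jaw": 0, "offset": [10, 9.5, 0.1], "rot": [0, 0, -0.2]},
  {"jaw": 0, "offset": [7, 7, 0.1], "rot": [0, 0, -0.2]},
  {"jaw": 0, "offset": [4, 4, 0.1], "rot": [0, 0, -0.1]},
])

```text
time_s: 36.0
eef_pos: [0.638, 0.1979, 0.1608]
eef_rot: [-0.001, 0.726, 0.687, -0.0]
wrist_force: [0.4, -1.3, -5.7]
opening: 0.233
grasp_force: 59.0
```

```bash
python3 -c "
from rodm import *
ctrl.camera('top');st();ctrl.camera('top');st();print(ctrl.get_obs()['torque'])
f=np.load('w1.npz')
plan([(pose([.6446,.2026,.085],-3.1),8,0)])
im,d=ctrl.camera('wrist');P,uv=pts('wrist',d);x,y,z=P.T
for c in ((.6386,.0948),(.65,.3103)):
    s=(abs(x-c[0])<.05)&(abs(y-c[1])<.02)&(z>.06)&(z<.1);print(s.sum(),np.round(cv2.minAreaRect(P[s][:,:2].astype(np.float32)),4) if s.sum()>50 and 0 else np.round([P[s].min(0),P[s].max(0)],4).tolist() if s.sum()>50 else '')
"
```

```text
t 36.05 tcp [0.6383 0.1981 0.161 ] yaw -3.14 z [-0.002  0.002 -1.   ] F [-0.5 -0.7 -5.3] op 0.237 gf 59.0
t 36.1 tcp [0.6379 0.1977 0.161 ] yaw -3.15 z [-0.002  0.002 -1.   ] F [-0.2  0.4 -5.4] op 0.238 gf 59.0
[-0.01011082  0.00248186  0.04763886]
[{"jaw": 0, "offset": [0.6, 0.8, 9.5], "rot": [0.0, 0.0, 0.0]}, {"jaw": 0, "offset": [0.7, 0.8, 9.5], "rot": [0.0, 0.0, 0.0]}, {"jaw": 0, "offset": [0.6, 0.9, 9.5], "rot": [0.0, 0.0, 0.0]}, {"jaw": 0, "offset": [0.7, 0.8, 9.5], "rot": [-0.1, 0.0, 0.0]}, {"jaw": 0, "offset": [0.6, 0.8, 9.5], "rot": [0.0, -0.1, 0.0]}]
[{"jaw": 0, "offset": [0.7, 0.8, 9.5], "rot": [0.0, 0.0, 0.0]}, {"jaw": 0, "offset": [0.7, 0.8, 9.5], "rot": [0.0, 0.0, 0.0]}, {"jaw": 0, "offset": [0.6, 0.8, 9.5], "rot": [0.0, 0.0, -0.1]}, {"jaw": 0, "offset": [0, 0, 0], "rot": [0, 0, 0]}, {"jaw": 0, "offset": [0, 0, 0], "rot": [0, 0, 0]}]
13 
897 [[0.6223, 0.2998, 0.0601], [0.6839, 0.3149, 0.0953]]
```

apply_moves([
  {"jaw": 0, "offset": [0.6, 1.6, 5], "rot": [0, 0, 0]},
  {"jaw": 0, "offset": [1.3, 1.6, 9], "rot": [0, 0, 0]},
  {"jaw": 0, "offset": [1.2, 1.6, 12], "rot": [0, 0, 0]},
  {"jaw": 0, "offset": [1.2, 1.6, 13], "rot": [0, 0, 0]},
  {"jaw": 0, "offset": [0.9, 1.2, 12], "rot": [0, 0, 0]},
])

```text
time_s: 36.78
eef_pos: [0.6452, 0.2022, 0.1087]
eef_rot: [-0.002, 0.726, 0.687, -0.0]
wrist_force: [-0.5, -1.1, -4.8]
opening: 0.238
grasp_force: 59.0
```

apply_moves([
  {"jaw": 0, "offset": [0, 0, 9], "rot": [0, 0, 0]},
  {"jaw": 0, "offset": [0, 0, 7], "rot": [0, 0, 0]},
  {"jaw": 0, "offset": [0, 0, 5], "rot": [0, 0, 0]},
  {"jaw": 0, "offset": [0, 0, 3], "rot": [0, 0, 0]},
  {"jaw": 0, "offset": [0, 0, 1], "rot": [0, 0, 0]},
])

```text
time_s: 37.4
eef_pos: [0.6455, 0.2023, 0.0853]
eef_rot: [-0.001, 0.726, 0.687, 0.0]
wrist_force: [-0.4, 0.2, -5.0]
opening: 0.237
grasp_force: 59.0
```

```bash
cat > stm.py <<'E'
from rodm import *
def stm():
    """rod in stand frame"""
    a=np.radians(-3.1);c,sn=np.cos(a),np.sin(a)
    for cam in ('top','side'):
        im,d=ctrl.camera(cam);P,uv=pts(cam,d);I=im[uv[:,1],uv[:,0]].astype(int);D=(P-np.array([.6446,.2026,0]))*1000;X=c*D[:,0]+sn*D[:,1];Y=-sn*D[:,0]+c*D[:,1];Z=D[:,2]
        s=(abs(Y)<150)&(abs(X)<16)&(Z>72)&(Z<118)&(abs(I[:,0]-I[:,2])<35)&((Y<-76)|(Y>76)|((abs(Y)<46)&(abs(Y)>25)))
        for sg in (-1,1):
            q=s&(Y*sg>0); print(cam,sg,q.sum(),"y",np.round(np.percentile(Y[q],[1,99]),1) if q.any() else '',"x %.1f ztop %.1f"%(np.median(X[q]),np.percentile(Z[q],85)) if q.any() else '')
        for sg in (-1,1):
            q=(abs(Y-sg*62)<25)&(abs(X)<40)&(Z>55)&(Z<125)&(I[:,0]>I[:,2]+30)&(I[:,0]>70); print("  roll",sg,q.sum(),np.round(np.percentile(Y[q],[5,50,95]),1) if q.any() else '',"zmax",Z[q].max() if q.any() else '')
E
python3 -c "
from stm import *
ctrl.camera('top');st();print(ctrl.get_obs()['torque']);stm()"
```

```text
t 37.45 tcp [0.6455 0.2023 0.0852] yaw -3.17 z [-0.001  0.002 -1.   ] F [ 0.3 -0.5 -4.9] op 0.235 gf 59.0
[-0.00176021 -0.0523474  -0.01249938]
top -1 157 y [-132.3  -25.3] x -2.6 ztop 110.3
top 1 68 y [ 69.9 115. ] x -2.8 ztop 109.8
  roll -1 131 [-77.9 -67.9 -46.4] zmax 124.98445546416991
  roll 1 61 [47.5 59.6 79.6] zmax 124.57423879741802
side -1 103 y [-140.   -77.3] x -5.6 ztop 109.2
side 1 30 y [ 27.6 126.6] x -5.4 ztop 108.7
  roll -1 217 [-83.  -79.9 -59.6] zmax 124.96189507336952
  roll 1 132 [41.2 45.6 64.5] zmax 124.764233394409
```

apply_moves([
  {"jaw": 0, "offset": [0, -0.3, 3], "rot": [0, 0, 0]},
  {"jaw": 0, "offset": [0, -0.3, 3], "rot": [0, 0, 0]},
  {"jaw": 0, "offset": [0, -0.3, 3], "rot": [0, 0, 0]},
  {"jaw": 0, "offset": [0, 0, 1.5], "rot": [0, 0, 0]},
  {"jaw": 0, "offset": [0, 0, 1], "rot": [0, 0, 0]},
])

```text
time_s: 38.17
eef_pos: [0.6461, 0.2024, 0.0753]
eef_rot: [-0.0, 0.726, 0.687, 0.001]
wrist_force: [1.9, -1.1, 5.9]
opening: 0.236
grasp_force: 60.1
```

apply_moves([
  {"jaw": 0, "offset": [0, 0, 0.5], "rot": [0, 0, 0]},
  {"jaw": 0, "offset": [0, 0, 0], "rot": [0, 0, 0]},
  {"jaw": 0, "offset": [0, 0, 0], "rot": [0, 0, 0]},
  {"jaw": 0, "offset": [0, 0, 0], "rot": [0, 0, 0]},
  {"jaw": 0, "offset": [0, 0, 0], "rot": [0, 0, 0]},
])

```text
time_s: 38.8
eef_pos: [0.6463, 0.2024, 0.0751]
eef_rot: [0.0, 0.726, 0.687, 0.002]
wrist_force: [2.5, 0.2, 5.4]
opening: 0.232
grasp_force: 60.1
```

```bash
python3 -c "
from stm import *
ctrl.camera('top');st();print(ctrl.get_obs()['torque']);stm()"
```

```text
t 38.85 tcp [0.6463 0.2024 0.0751] yaw -3.17 z [ 0.002  0.002 -1.   ] F [ 3.2 -0.9  5.4] op 0.235 gf 60.1
[-0.08317341 -0.3752975  -0.04623248]
top -1 157 y [-134.2  -26.4] x -2.2 ztop 100.0
top 1 62 y [ 82.2 114.2] x -1.9 ztop 100.4
  roll -1 248 [-77.5 -66.9 -52.1] zmax 124.90772589234567
  roll 1 111 [48.2 61.1 73.2] zmax 124.81110251658589
side -1 115 y [-140.3  -33.2] x -4.1 ztop 98.7
side 1 29 y [ 29.5 127.1] x -6.6 ztop 98.3
  roll -1 256 [-82.9 -79.3 -59.7] zmax 123.04322150446151
  roll 1 138 [41.  45.4 64.7] zmax 123.85304007714154
```

apply_moves([
  {"jaw": 0, "offset": [0, 0.8, 0], "rot": [0, 0, 0]},
  {"jaw": 0, "offset": [0, 0.8, 0], "rot": [0, 0, 0]},
  {"jaw": 0, "offset": [0, 0.4, 0.5], "rot": [0, 0, 0]},
  {"jaw": 0, "offset": [0, 0, 0.5], "rot": [0, 0, 0]},
  {"jaw": 0, "offset": [0, 0, 0], "rot": [0, 0, 0]},
])

```text
time_s: 39.58
eef_pos: [0.6477, 0.2024, 0.0736]
eef_rot: [-0.0, 0.726, 0.687, 0.001]
wrist_force: [1.1, -0.6, 8.1]
opening: 0.233
grasp_force: 60.5
```

```bash
python3 -c "
from stm import *
ctrl.camera('top');st();print(ctrl.get_obs()['torque'])"
```

```text
t 39.62 tcp [0.6477 0.2024 0.0736] yaw -3.19 z [ 0.001  0.002 -1.   ] F [ 1.2 -0.4  8.5] op 0.24 gf 60.5
[-0.13196101 -0.19360587 -0.11093032]
```

apply_moves([
  {"jaw": 0, "offset": [0, 0.5, -0.5], "rot": [0, 0, 0]},
  {"jaw": 0.6, "offset": [0, 0, 0], "rot": [0, 0, 0]},
  {"jaw": 0.6, "offset": [0, 0, 0], "rot": [0, 0, 0]},
  {"jaw": 0.6, "offset": [0, 0, 0], "rot": [0, 0, 0]},
  {"jaw": 0.6, "offset": [0, 0, 0], "rot": [0, 0, 0]},
])

```text
time_s: 40.25
eef_pos: [0.6467, 0.2022, 0.0723]
eef_rot: [-0.001, 0.726, 0.687, -0.0]
wrist_force: [-0.6, 0.6, 0.6]
opening: 0.596
grasp_force: 0.0
```

apply_moves([
  {"jaw": 0.6, "offset": [0, 0, -5], "rot": [0, 0, 0]},
  {"jaw": 0.6, "offset": [0, 0, -15], "rot": [0, 0, 0]},
  {"jaw": 0.6, "offset": [0, 0, -25], "rot": [0, 0, 0]},
  {"jaw": 0.6, "offset": [0, 0, -35], "rot": [0, 0, 0]},
  {"jaw": 0.6, "offset": [0, 0, -35], "rot": [0, 0, 0]},
])

```text
time_s: 40.88
eef_pos: [0.6474, 0.202, 0.1901]
eef_rot: [-0.001, 0.726, 0.687, 0.0]
wrist_force: [0.8, 0.3, -0.3]
opening: 0.603
grasp_force: 0.0
```

apply_moves([
  {"jaw": 0.6, "offset": [-10, -20, -20], "rot": [0, 0, 0]},
  {"jaw": 0.6, "offset": [-10, -40, 0], "rot": [0, 0, 0]},
  {"jaw": 0.6, "offset": [-10, -40, 0], "rot": [0, 0, 0]},
  {"jaw": 0.6, "offset": [-10, -40, 0], "rot": [0, 0, 0]},
  {"jaw": 0.6, "offset": [0, 0, 0], "rot": [0, 0, 0]},
])

```text
time_s: 41.5
eef_pos: [0.5031, 0.1697, 0.2089]
eef_rot: [-0.001, 0.726, 0.687, 0.0]
wrist_force: [-0.1, 0.6, -0.6]
opening: 0.598
grasp_force: 0.0
```

```bash
python3 -c "
from stm import *
ctrl.camera('top');st();stm()
im,d=ctrl.camera('side');im2,_=ctrl.camera('top')
a=cv2.resize(im[110:220,180:330][:,:,::-1],(800,587),interpolation=cv2.INTER_CUBIC);cv2.imwrite('pics/s7.png',a)"
```

```text
t 41.55 tcp [0.505  0.1698 0.2094] yaw -3.16 z [ 0.001  0.002 -1.   ] F [0.2 0.3 1.4] op 0.595 gf 0.0
top -1 156 y [-134.3  -25.9] x -1.4 ztop 99.9
top 1 92 y [ 30.5 131. ] x 2.4 ztop 99.1
  roll -1 243 [-77.5 -66.6 -51.6] zmax 123.6991105934706
  roll 1 106 [47.3 58.9 72.4] zmax 124.45844322568145
side -1 112 y [-139.9  -78.8] x -3.3 ztop 97.7
side 1 44 y [ 25.4 126.3] x -2.2 ztop 98.0
  roll -1 252 [-82.7 -78.7 -58.7] zmax 122.50566442701776
  roll 1 237 [40.8 45.3 64.6] zmax 123.46973793694637
```

View pics/s7.png

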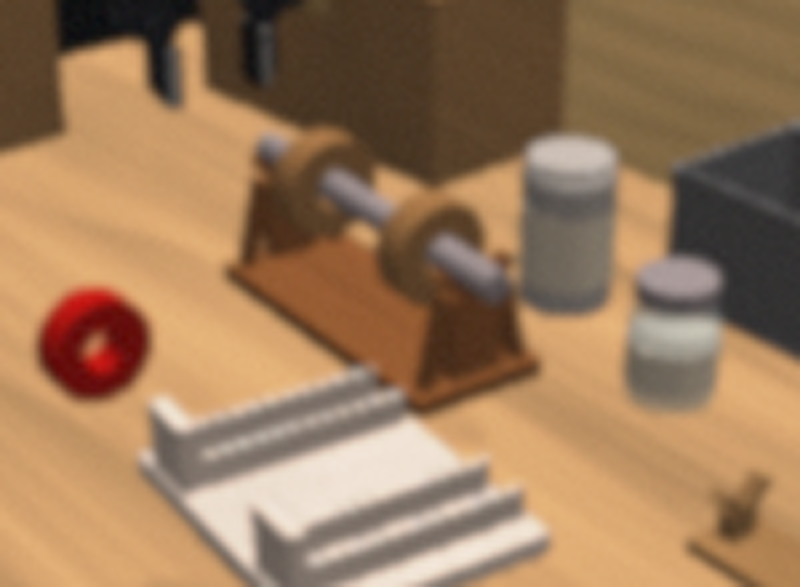

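The picture shows the rod across both uprights, with ends at (268,148) and (490,278) and both rolls hanging between them. One precise check of the seating height comes before handing in.

```bash
python3 -c "
from rodm import *
import rodm
ctrl.camera('wrist');im,d=ctrl.camera('wrist');P,uv=pts('wrist',d);st()
rodm.RY=-3.1;rodm.RO=np.array([.6446,.2026])
a=np.radians(-3.1);c,sn=np.cos(a),np.sin(a);D=(P-np.r_[rodm.RO,0])*1000;X=c*D[:,0]+sn*D[:,1];Y=-sn*D[:,0]+c*D[:,1];Z=D[:,2];I=im[uv[:,1],uv[:,0]].astype(int)
s=(abs(Y)<46)&(abs(X)<16)&(Z>78)&(Z<110)&(abs(I[:,0]-I[:,2])<35);print(s.sum());axis(P,s)
for sg in (-1,1):
    s=(abs(Y-sg*108)<8)&(abs(X)<40)&(Z>70)&(Z<110)&(I[:,0]>I[:,2]+30);print(sg,s.sum(),Z[s].max() if s.any() else '', np.round([X[s].min(),X[s].max()],1) if s.any() else '')
    s=(abs(Y-sg*125)<10)&(abs(X)<16)&(Z>78)&(Z<110)&(abs(I[:,0]-I[:,2])<35);print(s.sum());
    if s.sum()>30: axis(P,s)
"
```

```text
t 41.85 tcp [0.5061 0.1698 0.208 ] yaw -3.18 z [-0.001  0.002 -1.   ] F [ 0.8 -0.1  0.1] op 0.6 gf 0.0
3299
 n 3299 y [-45.6   3.4  45.2] x0 2.7 kx 0.0078 z0 85.8 kz -0.0034 rms 0.77 at y=-110: x 1.8 z 86.1
-1 738 95.30186503256655 [-27.8  31.2]
473
 n 473 y [-134.9 -124.9 -115.1] x0 1.8 kx 0.0162 z0 86.1 kz 0.0002 rms 0.65 at y=-110: x 2.1 z 86.1
1 427 94.67779415355915 [-26.3  32.4]
0
```

The rod axis sits 86 mm above the table and level, so it is seated. Handing in.

```bash
python3 -c "
from h import *
print(ctrl.hand_in())"
```

```text
the job is handed in; nothing more can be done
None
```

The job is handed in at about 42 s: the strayed roll was pushed home, and the rod, passed through both rolls and released, was retaken by its middle and now hangs level in both stand notches (axis measured 86 mm above the table) with the rolls free between the uprights; the judge's verdict was not shown.

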